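# Unlock, pack and lock the dram-cup caddy

## Robot

A 6-joint arm with a two-finger parallel gripper is mounted at the origin on the work surface. World frame = base frame: x ahead of the robot, y to its left, z up, the work surface at z = 0. Lengths are in mm, angles in rad, forces in N, time in s.
With the tool pointing down it reaches from about 350 to 1000 mm from the base axis. Payload 7.1 kg.
Tool frame: the origin (TCP) lies on the centre line of the jaws, within the pads' length; the fingertips stand 19 mm ahead of it and the grasp point (between the pads) is the TCP (manip.nose_length is the distance from the TCP to the fingertips, in mm); z points along the fingers, y is the line along which they close (so a half turn about z gives the same grasp; the last joint's range is limited). The gripper opens to 85 mm and grips with 20 to 120 N. Pads are 22 mm wide; open, the fingers measure 114 mm over their backs; the gripper's body (76 mm by 85 mm) begins 54 mm behind the grasp point. The pads swing forward as they close: fully open they stand 13 mm farther back than shut.
Start: joints at [-1.352, 0.423, 1.63, -0, 1.089, -0.019], TCP at [147.247, -607.39, 222.319] pointing down, gripper open.
Joint ranges: [-3, 3], [-0.9, 2.11], [0.09, 2.58], [-1.31, 4.45], [0.11, 2.69], [-2.54, 2.54]. Speed limits (rad/s): [2.39, 2.39, 3.01, 3.14, 3.14, 3.14].

## Interface

Orientations are given as a rotation vector (axis times angle).
In Python, from bench import manip gives the robot as it stands.
- The arm moves only by the tool step_arm, never from a script. Its argument "targets" is one flat list of numbers, 5 for each row, row after row: the shift along the tool's x, y, z in mm, then the turn about the tool's z in rad, then the opening in per cent of the stroke, from 0 (shut) to 100 (fully open). In form: [x, y, z, twist, claw, x, y, z, twist, claw, ...]. A call has 1 to 12 rows; each row shifts and turns the commanded pose from where the row before left it, along the tool's axes as they then stand; what a row does not reach is not made up. A row lasts 1/10 s, in which the tool goes at most 50 mm and 8.59 degrees, less where a joint would pass 70% of its speed; a pose out of reach is approached as far as the arm can. A call with a gripper value outside its range is refused whole. The fingers move at their own pace and stop on an object; "grip_force" is the grip in N (left out, the last holds). Time passes only in rows, so rows that do not move let the fingers close. It gives the time, the measured TCP pose, the force, the opening and the grip force at its end, in the units of the state.
- manip.read_state(): the state, without advancing time (a new reading comes with each control period).
- manip.read_camera(name): name is "scene" or "top" or "wrist"; returns a dict with "pixels" (384x512x3 uint8, blue, green, red), "mtx" (3x3 intrinsics, pixels), "k1" (the pictures are not rectified: a ray, as slopes to the right and down, at radius r is drawn at 1 + k1 r^2 times it, then the intrinsics apply), "R" (3x3) and "t" (3): a world point X has camera coordinates R X + t; the wrist camera has in their place "tool_from_camera" (4x4, takes a point from camera to tool coordinates, whose origin is the TCP and whose axes are the flange's). Camera axes: x right, y down, z forward; pixel columns grow to the right and rows downward; lengths in mm; the calibration is good to about 2 mm. A picture is of the moment at which its call begins: read the wrist's pose just before it. There is no depth.
- manip.sign_off(): hands the job in; it is judged then, once.
The state is a dict: "clock": time; "q": joint angles; "dq": joint speeds; "joint_torque": joint torques, N m; "tool_pos": TCP position; "tcp_rot": TCP orientation; "force": force on the tool from outside, world axes, zero at the start; "ft_torque": the same for the moment, N m; "opening": finger opening in mm; "finger_force": force on a finger pad.
Only numpy, scipy, OpenCV 4.12 (cv2) and the standard library are available. Lean on these libraries where they do the work, as an engineer would, in place of code of your own. Each camera call takes 0.05 s, during which the arm holds its last target. There are 200 camera calls.

## Task

Pack the oak caddy: take off its brass retaining bar and lay it aside, stand every white dram cup upright in a bay of its own, then hook the bar's plain tongue back under the brass lip, swing the nose down into the pocket until the bar lies level, and lock it. The lock is the black push-push cap, whose state cannot be seen: each full press moves a hidden bolt in or out, it may be either way at the start, so find out by feeling the cap, and leave the bolt out over the bar's foot. Leave the glassware, stopper and jigger standing where they are.

Things in the scene. Friction and masses are not known exactly. Their poses are not given: they have to be found in the camera images.
- caddy: Oak cup caddy, fixed, 90 x 347 mm, length along its y (-194 to +153 mm). Origin on the shelf under the middle of the cup well, z up. Well floor 12 mm above the shelf, 60 mm wide; rails at x = +-34 mm (8 mm thick, tops 24 mm up); ribs at y = -54, 0, +54 mm (tops 20 mm up) part four bays. Ends: lip post at +y; saddle with pocket, then lock block with black cap, at -y.
- bay0 (a point): Centre of the floor of the first bay (nearest the lip, caddy y = +81 mm, z = 12 mm). A bay is 60 mm (x) by about 50 mm (y).
- bay1 (a point): Centre of the floor of the second bay (caddy y = +27 mm).
- bay2 (a point): Centre of the floor of the third bay (caddy y = -27 mm).
- bay3 (a point): Centre of the floor of the fourth bay (nearest the lock, caddy y = -81 mm).
- lip (a point): Middle of the lower front edge of the brass lip (caddy y +124 mm, 86 mm above the shelf). The tongue goes in under it towards caddy +y. The post below (50 mm wide, y +114 to +150) is the bar's rest, its top 72 mm above the shelf, so the gap is 14 mm high; its back wall is at y +144.5. Lip 6 mm thick.
- pocket (a point): Centre of the pocket's mouth in the saddle's top (caddy y -136 mm, 72 mm above the shelf). Pocket 22 mm (x) by 28 mm (y), 24 mm deep. The bar's nose end rests on the saddle's edge, y -114 to -122. The hidden bolt, when OUT, stands 8 mm into the pocket from its -y wall, 4 to 10 mm below the mouth, and stops the foot of a bar put in from above; when IN, the pocket is free.
- cap_top (a point): Top of the black rubber cap (32 mm wide) on the lock block (top 72 mm, caddy y -150 to -194, 50 mm wide). Always 90 mm above the shelf when untouched. Bolt OUT: firm (4 N) within 1.5 mm of touching. Bolt IN: gives 8 mm softly (1 N), then firm. A click: push straight down to the hard stop about 12 mm down (11.5 at least, over 6 N), let go; every click switches the state, a shorter push does not.
- bar: Brass retaining bar 14 mm wide (x), 8 mm thick, 0.22 kg, y -149 (nose) to +142 mm (plain tongue). Origin on its underside; seated it lies over the caddy's origin, 72 mm up, axes matching. Under the nose a prong (y -125 to -133) goes down 18 mm, with a foot 6 mm thick (y -125 to -147) that the bolt goes over. It starts seated; laid on the shelf it rests 0.065 rad nose-up on foot and tongue.
- bar_grip (a point): Middle of the bar's wooden finger fin, 24 mm above the bar's underside (bar y -6 mm). The fin is 14 mm wide (x), 44 mm long (y), its top 34 mm above the underside; the balance point is 8 mm from it towards the nose.
- bar_tongue (a point): End of the tongue, middle of its lower edge (bar y = +142 mm, z = 0). Seated: under the lip, 72 mm above the shelf.
- bar_nose (a point): End of the nose, middle of the bar's lower edge (bar y = -149 mm, z = 0). Seated: 72 mm above the shelf; stopped by a bolt that is out, it stays about 14 mm too high.
- jigger: Stainless jigger, 40 mm wide, 70 mm high, narrow waist; not to be disturbed. Origin under its base.
- stopper: Glass decanter stopper standing on its head, 38 mm wide, 52 mm high; not to be disturbed. Origin under its base.
- tumbler0: Heavy glass tumbler, 80 mm wide, 88 mm high; not to be disturbed. Origin under its base.
- tumbler1: The other glass tumbler, same size; not to be disturbed.
- decanter: Empty crystal decanter on a slate coaster, 96 mm wide, 194 mm high; not to be disturbed. Origin under its base.
- cup0: White stoneware dram cup 1, round, 40 mm wide at the rim (34 mm at the foot), 50 mm high, about 0.14 kg, open upwards. Origin in the middle of its underside. Two to four of the four cups are there; absent ones read None.
- cup1: White stoneware dram cup 2, round, 40 mm wide at the rim (34 mm at the foot), 50 mm high, about 0.14 kg, open upwards. Origin in the middle of its underside. Two to four of the four cups are there; absent ones read None.
- cup2: White stoneware dram cup 3, round, 40 mm wide at the rim (34 mm at the foot), 50 mm high, about 0.14 kg, open upwards. Origin in the middle of its underside. Two to four of the four cups are there; absent ones read None.
- cup3: White stoneware dram cup 4, round, 40 mm wide at the rim (34 mm at the foot), 50 mm high, about 0.14 kg, open upwards. Origin in the middle of its underside. Two to four of the four cups are there; absent ones read None.
Mind the look-alikes: they are no part of the job. Leave any red look-alike of the cup2 alone. Leave any blue look-alike of the cup3 alone.

How it is judged:
By the outcome, as a careful person would: the job done as asked, in the order asked, and still so for the second after the job is handed in, with the robot touching nothing.
Of cup0, cup1, cup2, cup3 only 2 to 4 are there at a start; the rules pass over those that are not, and their reading is None.
At some moment in a run one of cup0, cup1, cup2, cup3 may be knocked a few centimetres aside while the robot is not near it.
It also fails if it takes over 210 s, if anything falls off the work surface, if the arm or the gripper's body presses on something with over 40 N, if the wrist force passes 120 N, or if a joint passes its speed limit or range.

## Working session

There is one attempt and no reset: what is moved stays moved. The work goes in short steps, Python scripts to look and compute and a tool call to move; the robot and the scene stay as the last step left them, time stands still between calls to the robot, and variables do not carry over. Pictures are saved under pics/ and viewed, at most 14 in all, crops included, and the job is handed in when it is done.

Besides the shell and the picture viewer there is one more tool, called after ">>>" as name(argument=value, ...) on one line, values as JSON. step_arm: Moves the arm, as the interface text tells. Its arguments: {"type":"object","properties":{"targets":{"type":"array","items":{"type":"number"}},"grip_force":{"type":"number"}},"required":["targets"]}

```bash
ls; mkdir -p pics; cat > h.py <<'E'
import numpy as np, cv2, sys
sys.path.insert(0,'.')
from bench import manip
from scipy.spatial.transform import Rotation as Rn
def cam(n):
    s=manip.read_state(); c=manip.read_camera(n)
    if n=='wrist':
        T=np.eye(4); T[:3,:3]=Rn.from_rotvec(s['tcp_rot']).as_matrix(); T[:3,3]=s['tool_pos']
        M=np.linalg.inv(T@np.array(c['tool_from_camera'])); c['R']=M[:3,:3]; c['t']=M[:3,3]
    c={k:(np.array(v) if k!='k1' else v) for k,v in c.items()}
    return c
def save(c,f): cv2.imwrite(f,c['pixels']); np.savez(f[:-4]+'.npz',**c)
def load(f): 
    d=np.load(f[:-4]+'.npz'); return {k:d[k] for k in d.files}
def proj(c,X):
    X=np.atleast_2d(X); p=X@c['R'].T+c['t']; s=p[:,:2]/p[:,2:]; r2=(s**2).sum(1,keepdims=True)
    s=s*(1+float(c['k1'])*r2); return np.c_[s,np.ones(len(s))]@c['mtx'].T[:,:2]
def ray(c,uv):
    d=np.linalg.inv(c['mtx'])@np.array([uv[0],uv[1],1.]); d=d[:2]; s=d.copy()
    for _ in range(20): s=d/(1+float(c['k1'])*(s@s))
    return -c['R'].T@c['t'], c['R'].T@np.array([s[0],s[1],1.])
def onz(c,uv,z):
    o,d=ray(c,uv); return o+d*(z-o[2])/d[2]
E
python3 - <<'E'
from h import *
s=manip.read_state()
for k,v in s.items(): print(k,np.round(v,3))
for n in('scene','top'):
    c=cam(n); save(c,f'pics/{n}0.png'); print(n,-c['R'].T@c['t'],c['k1'],c['mtx'][0,0])
    
a=np.hstack([cv2.imread('pics/scene0.png'),cv2.imread('pics/top0.png')])
E
```

```text
pics
clock 0.0
q [-1.352  0.424  1.631 -0.     1.089 -0.019]
dq [ 0.002  0.     0.001 -0.001 -0.001  0.001]
joint_torque [ 2.0000e-03 -5.5738e+01 -2.8174e+01  0.0000e+00  7.0000e-03 -0.0000e+00]
tool_pos [ 147.128 -606.853  221.544]
tcp_rot [-3.118 -0.373  0.   ]
force [ 0.131 -0.664 -0.271]
ft_torque [-0.017  0.002 -0.023]
finger_force 0.0
opening 85.321
scene [ 977.41169175 -677.21054372  939.21725702] -0.05440200067293682 414.32975517148026
top [ 461.10375938   -7.98985748 1292.57566139] -0.06575994264696303 350.3977320122887
```

View pics/top0.png

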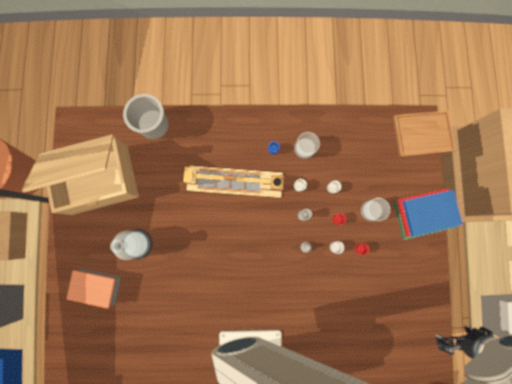

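View pics/scene0.png

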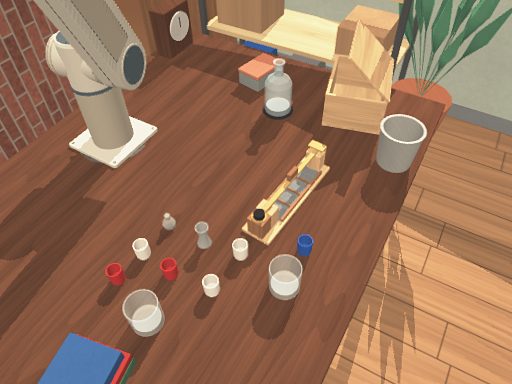

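Top view: three white cups at (300,185), (334,186) and (337,248). The red look-alikes are at (339,218) and (362,249), and the blue one at (274,147). The caddy runs from the lip at (188,175) to the cap at (277,182). I'll check an enlarged crop.

```bash
python3 - <<'E'
from h import *
c=load('pics/top0.png'); im=c['pixels']
cr=cv2.resize(im[130:265,175:385],None,fx=3.8,fy=3.8,interpolation=cv2.INTER_CUBIC); cv2.imwrite('pics/top0c.png',cr)
for n,f,in (('top','pics/top0.png'),('scene','pics/scene0.png')):
    c=load(f); b,g,r=[c['pixels'][...,i].astype(int) for i in range(3)]
    m=((np.minimum(np.minimum(b,g),r)>170)&(r-b<40)).astype(np.uint8)
    N,l,st,ce=cv2.connectedComponentsWithStats(m)
    for i in range(1,N):
        if 20<st[i,4]<500: print(n,st[i],ce[i].round(1),onz(c,ce[i],45 if n=='top' else 30).round(0))
c=load('pics/top0.png')
for u in [(277,182),(190,175)]: print(onz(c,u,90))
E
```

```text
top [139  95  23  37 101] [153.6 114.6] [894. 346.  45.]
top [296 140  18  16 240] [305.  147.5] [ 766. -209.   45.]
top [295 180  11  11  96] [300. 185.] [ 628. -187.   45.]
top [328 181  13  11 110] [334.  186.2] [ 622. -311.   45.]
top [363 201  18  19 250] [371.7 209.9] [ 535. -446.   45.]
top [123 233  24  23 432] [134.4 244. ] [423. 403.  45.]
top [112 239   9  17  71] [115.4 246.5] [415. 470.  45.]
top [331 242  13  11 104] [336.7 246.7] [ 405. -313.   45.]
top [507 302   5  32 125] [509.5 316.5] [ 135. -953.   45.]
top [220 331  60  14 471] [250.6 335.6] [104.  -4.  45.]
top [216 359  39  25 254] [230.2 374.1] [-25.  67.  45.]
scene [50 32 15 14 53] [55.6 39.3] [-683.  350.   30.]
scene [268  73  20  12 138] [276.3  79.4] [347. 537.  30.]
scene [266  97  24  15 273] [277.5 103.8] [423. 403.  30.]
scene [381 114  45  30 245] [403.  129.4] [857. 486.  30.]
scene [ 70 129  21  20 194] [ 80.8 139.3] [-64. -83.  30.]
scene [133 238  15  14  83] [141.  244.9] [ 395. -308.   30.]
scene [232 239  16  13  95] [239.8 245.7] [ 623. -180.   30.]
scene [202 274  17  16 123] [210.3 282. ] [ 616. -307.   30.]
[ 632.8560744  -100.67713504   90.        ]
[659.90166647 200.77506476  90.        ]
```

View pics/top0c.png

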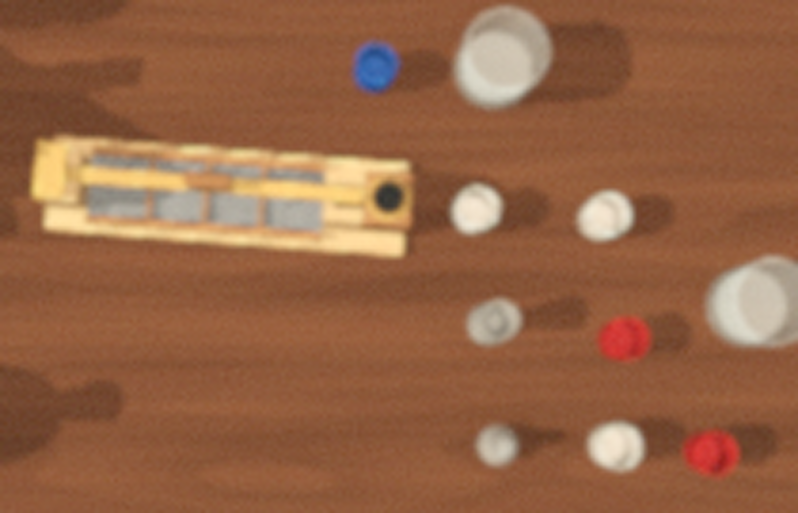

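Three white cups fit the description: (300,185), (334,186) and (337,248). The red and blue ones are look-alikes. The enlarged crop confirms this. Next I'll move over the caddy for a precise wrist view.

```bash
cat >> h.py <<'E'
def rx(s=None):
    s=s or manip.read_state(); R=Rn.from_rotvec(s['tcp_rot']).as_matrix(); return np.array(s['tool_pos']),R,np.arctan2(R[1,0],R[0,0])
def plan(xyz,yaw=None,n=None,frm=None):
    """constant row (x,y,z,twist) repeated n times, from pose frm=(pos,yaw) (default: measured)"""
    if frm is None: p,R,th=rx()
    else: p,th=frm
    dy=0 if yaw is None else (yaw-th+np.pi)%(2*np.pi)-np.pi
    D=np.array(xyz)-p
    n=n or int(max(np.ceil(np.linalg.norm(D)/45),np.ceil(abs(dy)/.14),1))
    M=np.zeros((2,2))
    for k in range(n):
        t=th+k*dy/n; M+=np.array([[np.cos(t),np.sin(t)],[np.sin(t),-np.cos(t)]])
    v=np.linalg.solve(M,D[:2])
    print('n',n,'row',np.round([v[0],v[1],-D[2]/n],2),'twist',round(-dy/n,4)); return (np.array(xyz,float),th+dy)
E
python3 - <<'E'
from h import *
c=manip.read_camera('wrist'); print(np.round(c['tool_from_camera'],3),c['mtx'],c['k1'])
print(rx())
f=plan((147,-607,300))
plan((540,60,300),1.48,frm=(f[0],rx()[2]))
E
```

```text
[[-1.00000e-03 -9.51000e-01 -3.10000e-01  7.85780e+01]
 [ 1.00000e+00 -1.00000e-03  0.00000e+00 -3.20000e-02]
 [-0.00000e+00 -3.10000e-01  9.51000e-01 -1.50814e+02]
 [ 0.00000e+00  0.00000e+00  0.00000e+00  1.00000e+00]] [[283.95772876   0.         254.41670573]
 [  0.         283.95772876 198.49388607]
 [  0.           0.           1.        ]] -0.053528057424630376
(array([ 147.14816756, -606.99242254,  221.71594708]), array([[ 9.71857469e-01,  2.35569503e-01, -2.63416716e-04],
       [ 2.35569649e-01, -9.71856782e-01,  1.15537437e-03],
       [ 1.61676434e-05, -1.18491219e-03, -9.99999298e-01]]), np.float64(0.237804671448131))
n 2 row [-7.000e-02 -1.000e-02 -3.914e+01] twist 0.0
n 18 row [44.85 -9.74 -0.  ] twist -0.069
```

```bash
python3 - <<'E'
from h import *
p,R,t=rx(); plan((646,110,300),1.48,n=22,frm=(np.array([147,-607,300.]),t))
E
```

```text
n 22 row [42.   -5.58 -0.  ] twist -0.0565
```

>>> step_arm(targets=[0,0,-39,0,100,0,0,-39,0,100,42,-5.6,0,-0.0565,100,42,-5.6,0,-0.0565,100,42,-5.6,0,-0.0565,100,42,-5.6,0,-0.0565,100,42,-5.6,0,-0.0565,100,42,-5.6,0,-0.0565,100,42,-5.6,0,-0.0565,100,42,-5.6,0,-0.0565,100,42,-5.6,0,-0.0565,100,42,-5.6,0,-0.0565,100])

```text
clock: 1.35
tool_pos: [487.5, -361.5, 300.0]
tcp_rot: [-2.89, -1.231, 0.0]
force: [0.8, 0.3, 0.2]
opening: 85.7
finger_force: 0.0
```

>>> step_arm(targets=[42,-5.6,0,-0.0565,100,42,-5.6,0,-0.0565,100,42,-5.6,0,-0.0565,100,42,-5.6,0,-0.0565,100,42,-5.6,0,-0.0565,100,42,-5.6,0,-0.0565,100,42,-5.6,0,-0.0565,100,42,-5.6,0,-0.0565,100,42,-5.6,0,-0.0565,100,42,-5.6,0,-0.0565,100,42,-5.6,0,-0.0565,100,42,-5.6,0,-0.0565,100])

```text
clock: 2.55
tool_pos: [645.5, 111.6, 299.9]
tcp_rot: [-2.316, -2.122, 0.001]
force: [1.3, 0.1, -0.3]
opening: 85.6
finger_force: 0.0
```

>>> step_arm(targets=[0,0,0,0,0,0,0,0,0,0,0,0,0,0,0])

```text
clock: 2.85
tool_pos: [645.4, 109.1, 300.1]
tcp_rot: [-2.32, -2.118, 0.001]
force: [-0.3, -0.4, -0.5]
opening: 43.8
finger_force: 0.0
```

```bash
python3 - <<'E'
from h import *
print(rx()); c=cam('wrist'); save(c,'pics/w1.png'); cv2.imwrite('pics/w1b.png',cv2.resize(c['pixels'],(800,600)))
E
```

```text
(array([645.41932291, 109.08291284, 300.05262581]), array([[ 9.07311717e-02,  9.95875254e-01, -5.76192345e-04],
       [ 9.95875298e-01, -9.07314333e-02, -4.45243119e-04],
       [-4.95685361e-04, -5.33418293e-04, -9.99999735e-01]]), np.float64(1.4799401951054474))
```

View pics/w1b.png

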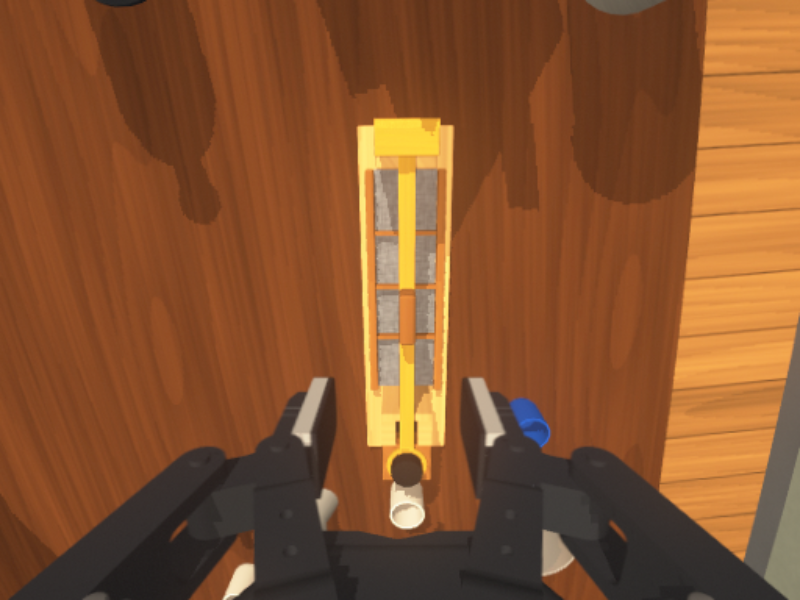

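The wrist view shows the caddy upright in the frame. The lip front edge is at row 156 (cols 375–440), the ribs at rows 233/288/337, the fin at rows 290–345 and the cap at (407,469). I'll fit the pose from these.

```bash
python3 - <<'E'
from h import *
from scipy.optimize import least_squares
c=load('pics/w1.png')
P=np.array([[-25,124,92],[25,124,92],[0,-172,90],[0,16,106],[0,-28,106],[-30,54,20],[-30,0,20],[-30,-54,20],[30,54,20],[30,0,20],[30,-54,20]],float)
U=np.array([[375,156],[440,156],[407,469],[407,290],[407,345],[376,233],[377,288],[379,337],[437,233],[437,288],[436,337]])/1.5625
def W(q): 
    r=Rn.from_euler('z',q[2]).as_matrix(); return P@r.T+[q[0],q[1],0]
s=least_squares(lambda q:(proj(c,W(q))-U).ravel(),[646,70,-.09],loss='soft_l1',x_scale=[1,1,.01])
print(s.x, (s.fun.reshape(-1,2)).round(1).tolist())
t=load('pics/top0.png')
r=Rn.from_euler('z',s.x[2]).as_matrix(); print('top: cap, lipfront',proj(t,(np.array([[0,-172,90],[0,124,92],[0,153,92.]])@r.T+[s.x[0],s.x[1],0])))
E
```

```text
[ 6.49765727e+02  7.18266623e+01 -8.44535866e-02] [[0.1, -0.3], [0.2, -0.6], [0.4, 3.8], [0.7, 3.4], [0.7, 0.5], [-0.5, 0.1], [-0.4, -0.6], [-0.9, 0.1], [0.1, -0.2], [-0.5, -0.9], [-0.6, -0.2]]
top: cap, lipfront [[276.6668889  181.31810011]
 [191.45963103 174.8004646 ]
 [183.12188813 174.1760522 ]]
```

```bash
cat >> h.py <<'E'
CP=np.array([649.77,71.83]); CY=-.0845; YAW=np.pi/2+CY
def cad(x,y,z): return np.r_[CP+Rn.from_euler('z',CY).as_matrix()[:2,:2]@[x,y],z]
E
python3 - <<'E'
from h import *
f=plan(cad(0,-172,300),YAW); plan(cad(0,-172,120),frm=f)
E
```

```text
n 5 row [-4.166e+01  1.640e+00  3.000e-02] twist -0.0014
n 4 row [ 0.  0. 45.] twist 0.0
```

>>> step_arm(targets=[-41.7,1.6,0,-0.0014,0,-41.7,1.6,0,-0.0014,0,-41.7,1.6,0,-0.0014,0,-41.7,1.6,0,-0.0014,0,-41.7,1.6,0,-0.0014,0,0,0,45,0,0,0,0,45,0,0,0,0,45,0,0,0,0,40,0,0,0,0,0,0,0,0,0,0,0,0,0,0,0,0,0])

```text
clock: 4.1
tool_pos: [637.1, -99.4, 128.0]
tcp_rot: [2.31, 2.124, 0.004]
force: [0.0, 0.3, 0.8]
opening: -0.0
finger_force: 0.0
```

>>> step_arm(targets=[0,0,4,0,0,0,0,4,0,0,0,0,4,0,0,0,0,0,0,0,0,0,0,0,0])

```text
clock: 4.6
tool_pos: [635.3, -98.4, 113.2]
tcp_rot: [-2.311, -2.127, 0.0]
force: [-0.1, -0.1, -0.2]
opening: 0.0
finger_force: 0.0
```

>>> step_arm(targets=[0,0,4,0,0,0,0,0,0,0,0,0,0,0,0])

```text
clock: 4.9
tool_pos: [635.3, -98.4, 109.1]
tcp_rot: [-2.311, -2.127, 0.0]
force: [-1.0, 0.3, 0.3]
opening: 0.1
finger_force: 0.0
```

>>> step_arm(targets=[0,0,2,0,0,0,0,0,0,0,0,0,0,0,0])

```text
clock: 5.2
tool_pos: [635.4, -98.5, 107.2]
tcp_rot: [-2.312, -2.127, 0.0]
force: [-0.7, -0.1, 0.1]
opening: -0.3
finger_force: 0.0
```

>>> step_arm(targets=[0,0,2,0,0,0,0,0,0,0,0,0,0,0,0])

```text
clock: 5.5
tool_pos: [635.4, -98.5, 105.3]
tcp_rot: [-2.312, -2.127, 0.0]
force: [-0.0, 0.1, -0.2]
opening: -0.3
finger_force: 0.0
```

>>> step_arm(targets=[0,0,2,0,0,0,0,0,0,0,0,0,0,0,0])

```text
clock: 5.8
tool_pos: [635.4, -98.5, 103.2]
tcp_rot: [-2.312, -2.127, 0.0]
force: [-1.0, -0.4, 0.5]
opening: 0.0
finger_force: 0.0
```

>>> step_arm(targets=[0,0,2,0,0,0,0,0,0,0,0,0,0,0,0])

```text
clock: 6.1
tool_pos: [635.3, -98.5, 101.2]
tcp_rot: [-2.312, -2.127, 0.0]
force: [-0.6, 0.9, -0.0]
opening: -0.1
finger_force: 0.0
```

>>> step_arm(targets=[0,0,2,0,0,0,0,0,0,0,0,0,0,0,0])

```text
clock: 6.4
tool_pos: [635.4, -98.5, 99.2]
tcp_rot: [-2.312, -2.127, 0.0]
force: [-0.1, 0.7, -0.4]
opening: 0.2
finger_force: 0.0
```

```bash
python3 - <<'E'
from h import *
print(manip.nose_length)
F=[]
for _ in range(5): c=cam('wrist'); F.append(manip.read_state()['force'])
print(np.mean(F,0)); save(c,'pics/w2.png'); cv2.imwrite('pics/w2b.png',cv2.resize(c['pixels'][200:,100:410],None,fx=2.5,fy=2.5))
E
```

```text
19.0
[ 0.26203861 -0.47692225 -0.10321595]
```

View pics/w2b.png

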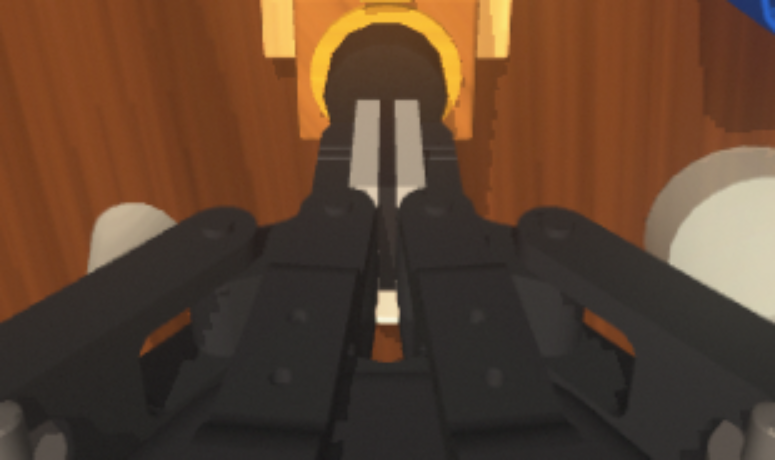

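The closed fingertips are over the black cap, at about (385,100) in the crop, centred left to right. There is no contact force yet, so I keep lowering.

>>> step_arm(targets=[0,0,2,0,0,0,0,0,0,0,0,0,0,0,0])

```text
clock: 6.95
tool_pos: [635.3, -98.5, 97.2]
tcp_rot: [-2.312, -2.127, 0.0]
force: [0.1, 0.3, 1.2]
opening: -0.1
finger_force: 0.0
```

>>> step_arm(targets=[0,0,2,0,0,0,0,0,0,0,0,0,0,0,0])

```text
clock: 7.25
tool_pos: [635.4, -98.5, 95.2]
tcp_rot: [-2.312, -2.127, 0.0]
force: [-0.5, -0.5, 0.8]
opening: 0.0
finger_force: 0.0
```

>>> step_arm(targets=[0,0,2,0,0,0,0,0,0,0,0,0,0,0,0])

```text
clock: 7.55
tool_pos: [635.4, -98.5, 93.2]
tcp_rot: [-2.312, -2.127, 0.0]
force: [-1.2, -0.6, -0.6]
opening: 0.1
finger_force: 0.0
```

```bash
python3 - <<'E'
from h import *
c=load('pics/w2.png'); q=lambda X:((proj(c,X)-[100,200])*2.5).round(0).tolist()
print('tip',q([635.4,-98.5,80.2]),'tcp',q([635.4,-98.5,99.2]),'cap top z90',q([cad(0,y,90) for y in(-156,-172,-188)]))
print('block',q([cad(x,y,72) for y in(-150,-194) for x in (-25,25)]))
F=[]
for _ in range(8): cam('wrist'); F.append(manip.read_state()['force'])
print(np.mean(F,0))
E
```

```text
tip [[389.0, 82.0]] tcp [[389.0, 116.0]] cap top z90 [[389.0, 43.0], [389.0, 103.0], [389.0, 159.0]]
block [[294.0, -3.0], [484.0, -3.0], [301.0, 144.0], [477.0, 144.0]]
[-0.16097835 -0.04109376 -0.10655975]
```

```bash
python3 - <<'E'
from h import *
c=cam('wrist'); save(c,'pics/w3.png'); cr=c['pixels'][190:300,190:320].astype(float); cr=np.clip(cr*2.5,0,255).astype(np.uint8)
c2=np.clip(load('pics/w2.png')['pixels'][190:300,190:320].astype(float)*2.5,0,255).astype(np.uint8)
cv2.imwrite('pics/w3b.png',cv2.resize(np.hstack([c2,cr]),None,fx=3,fy=3,interpolation=cv2.INTER_CUBIC))
E
```

```text
(no output)
```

View pics/w3b.png

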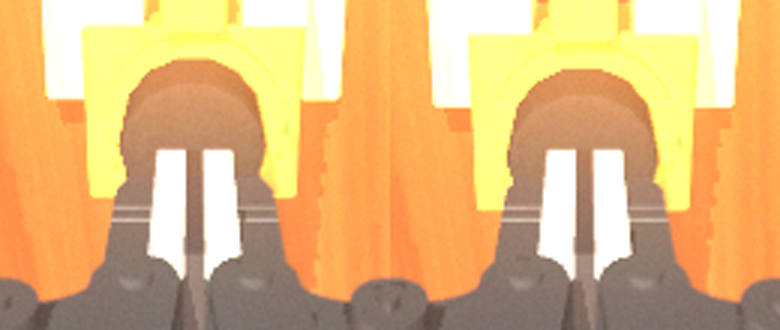

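```bash
python3 - <<'E'
from h import *
c=load('pics/w3.png'); p,R,t=rx(); print(p)
for dx in(-11,0,11):
  for dz in(-5,0,5,10,15,19): print(dx,dz,proj(c,p+R@[dx,0,dz])[0].round(1))
E
```

```text
[635.42339741 -98.47006865  93.34754042]
-11 -5 [255.8 267.3]
-11 0 [255.8 262.9]
-11 5 [255.7 258.7]
-11 10 [255.7 254.7]
-11 15 [255.7 250.9]
-11 19 [255.7 248. ]
0 -5 [255.8 250.7]
0 0 [255.8 246.6]
0 5 [255.8 242.8]
0 10 [255.7 239.1]
0 15 [255.7 235.6]
0 19 [255.7 233. ]
11 -5 [255.9 233.3]
11 0 [255.8 229.6]
11 5 [255.8 226.1]
11 10 [255.7 222.9]
11 15 [255.7 219.8]
11 19 [255.7 217.4]
```

>>> step_arm(targets=[0,0,2,0,0,0,0,0,0,0,0,0,0,0,0])

```text
clock: 8.3
tool_pos: [635.3, -98.5, 91.2]
tcp_rot: [-2.312, -2.127, 0.0]
force: [-0.9, -0.6, 0.1]
opening: -0.1
finger_force: 0.0
```

>>> step_arm(targets=[0,0,2,0,0,0,0,0,0,0,0,0,0,0,0])

```text
clock: 8.6
tool_pos: [635.4, -98.5, 89.2]
tcp_rot: [-2.312, -2.127, 0.0]
force: [0.4, -0.7, -0.5]
opening: -0.3
finger_force: 0.0
```

```bash
python3 - <<'E'
from h import *
c=cam('wrist'); save(c,'pics/w4.png'); cr=c['pixels'][190:330,170:340].astype(float); cr=np.clip(cr*2.5,0,255).astype(np.uint8)
cv2.imwrite('pics/w4b.png',cv2.resize(cr,None,fx=4,fy=4,interpolation=cv2.INTER_CUBIC))
s=load('pics/scene0.png'); c=cam('scene'); save(c,'pics/s1.png'); print(proj(c,cad(0,-172,90)))
u,v=proj(c,cad(0,-172,90))[0].astype(int)
cv2.imwrite('pics/s1b.png',cv2.resize(c['pixels'][v-70:v+40,u-70:u+70],None,fx=5,fy=5,interpolation=cv2.INTER_CUBIC))
F=[]
for _ in range(4): cam('wrist'); F.append(manip.read_state()['force'])
print(np.mean(F,0))
E
```

```text
[[258.8271113  212.14539694]]
[-0.04783297  0.06866148  0.35353385]
```

View pics/s1b.png

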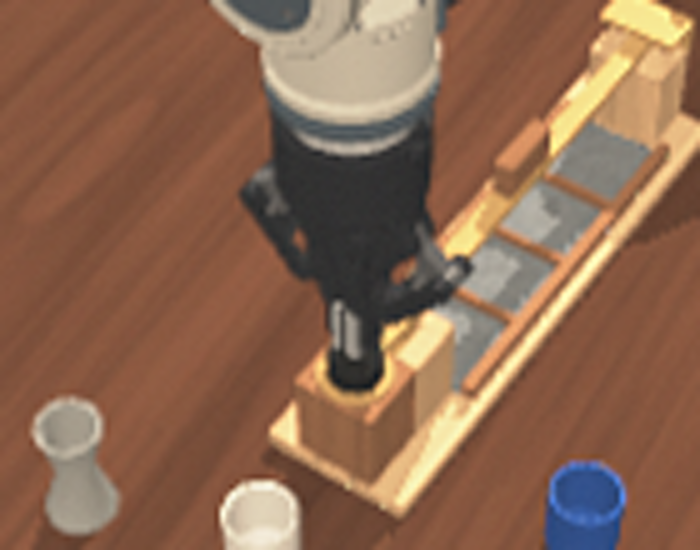

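Scene crop: the gripper tips are right at the cap top, at about (355,355), so contact is near. I continue in fine steps.

>>> step_arm(targets=[0,0,2,0,0,0,0,0,0,0,0,0,0,0,0])

```text
clock: 9.2
tool_pos: [635.3, -98.5, 87.2]
tcp_rot: [-2.311, -2.127, 0.0]
force: [-0.4, -0.1, 0.6]
opening: 0.1
finger_force: 0.0
```

>>> step_arm(targets=[0,0,2,0,0,0,0,0,0,0,0,0,0,0,0])

```text
clock: 9.5
tool_pos: [635.3, -98.5, 85.2]
tcp_rot: [-2.312, -2.127, 0.0]
force: [-0.2, 0.9, 0.3]
opening: 0.0
finger_force: 0.0
```

>>> step_arm(targets=[0,0,2,0,0,0,0,0,0,0,0,0,0,0,0])

```text
clock: 9.8
tool_pos: [635.3, -98.5, 83.2]
tcp_rot: [-2.312, -2.127, 0.0]
force: [-0.1, -0.4, 0.0]
opening: -0.5
finger_force: 0.0
```

```bash
python3 - <<'E'
from h import *
c=cam('scene'); save(c,'pics/s2.png')
u,v=proj(c,cad(0,-172,90))[0].astype(int)
A=[load(f)['pixels'][v-60:v+35,u-35:u+35] for f in('pics/s1.png','pics/s2.png')]
w=cam('wrist'); save(w,'pics/w5.png')
B=[load(f)['pixels'][195:290,190:260+60] for f in('pics/w4.png','pics/w5.png')]
im=np.hstack([np.clip(x.astype(float)*2,0,255).astype(np.uint8) for x in A+B]); print(im.shape)
cv2.imwrite('pics/x1.png',cv2.resize(im,(800,int(800*im.shape[0]/im.shape[1])),interpolation=cv2.INTER_CUBIC))
E
```

```text
(95, 400, 3)
```

View pics/x1.png

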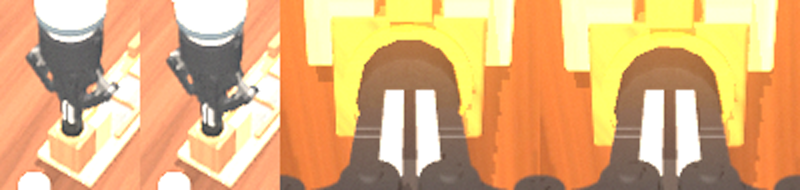

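The tips are still just at the cap and it is not visibly depressed. I go on.

>>> step_arm(targets=[0,0,1.5,0,0,0,0,0,0,0,0,0,0,0,0])

```text
clock: 10.2
tool_pos: [635.4, -98.5, 81.7]
tcp_rot: [-2.312, -2.127, 0.0]
force: [-0.1, 0.3, -0.4]
opening: 0.3
finger_force: 0.0
```

>>> step_arm(targets=[0,0,1.5,0,0,0,0,0,0,0,0,0,0,0,0])

```text
clock: 10.5
tool_pos: [635.5, -98.5, 80.4]
tcp_rot: [2.312, 2.127, 0.0]
force: [-0.0, -0.1, 0.1]
opening: 0.2
finger_force: 0.2
```

>>> step_arm(targets=[0,0,1.5,0,0,0,0,0,0,0,0,0,0,0,0])

```text
clock: 10.8
tool_pos: [635.4, -98.5, 78.8]
tcp_rot: [-2.312, -2.127, -0.0]
force: [-0.2, 0.6, 0.8]
opening: -0.1
finger_force: 0.3
```

>>> step_arm(targets=[0,0,1.5,0,0,0,0,0,0,0,0,0,0,0,0])

```text
clock: 11.1
tool_pos: [635.4, -98.5, 77.3]
tcp_rot: [-2.312, -2.127, 0.0]
force: [0.5, 0.2, -0.5]
opening: 0.2
finger_force: 0.3
```

>>> step_arm(targets=[0,0,1.5,0,0,0,0,0,0,0,0,0,0,0,0])

```text
clock: 11.4
tool_pos: [635.4, -98.5, 75.8]
tcp_rot: [-2.312, -2.127, 0.0]
force: [-0.6, 0.3, 0.3]
opening: 0.2
finger_force: 0.3
```

>>> step_arm(targets=[0,0,1.5,0,0,0,0,0,0,0,0,0,0,0,0])

```text
clock: 11.7
tool_pos: [635.4, -98.5, 74.3]
tcp_rot: [-2.312, -2.127, 0.0]
force: [0.9, 0.2, 0.6]
opening: -0.4
finger_force: 0.4
```

>>> step_arm(targets=[0,0,1.5,0,0,0,0,0,0,0,0,0,0,0,0])

```text
clock: 12.0
tool_pos: [635.5, -98.5, 73.0]
tcp_rot: [2.312, 2.127, 0.0]
force: [-0.3, -0.1, 2.3]
opening: 0.0
finger_force: 1.2
```

>>> step_arm(targets=[0,0,1,0,0,0,0,0,0,0,0,0,0,0,0])

```text
clock: 12.3
tool_pos: [635.6, -98.5, 72.2]
tcp_rot: [2.311, 2.127, 0.0]
force: [-0.3, -0.6, 5.3]
opening: -0.2
finger_force: 2.7
```

```bash
python3 - <<'E'
from h import *
F=[]
for _ in range(6):
    w=cam('wrist'); s=manip.read_state(); F.append(np.r_[s['force'],s['finger_force'],s['tool_pos'][2]])
print(np.mean(F,0)); save(w,'pics/w6.png')
c=cam('scene'); save(c,'pics/s3.png')
u,v=proj(c,cad(0,-172,90))[0].astype(int)
A=[load(f)['pixels'][v-40:v+30,u-40:u+30] for f in('pics/s2.png','pics/s3.png')]+[load(f)['pixels'][200:270,220:290] for f in('pics/w5.png','pics/w6.png')]
im=np.hstack([np.clip(x.astype(float)*2,0,255).astype(np.uint8) for x in A])
cv2.imwrite('pics/x2.png',cv2.resize(im,(800,200),interpolation=cv2.INTER_CUBIC))
E
```

```text
[-1.05639289  0.32712503  5.38701591  2.67030045 72.17374778]
```

View pics/x2.png

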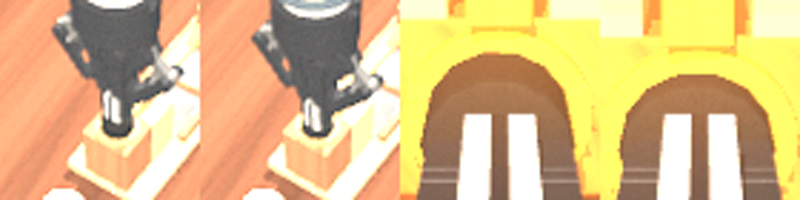

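The cap gave softly from tool z of about 81 down to 73, and then turned firm (5 N). So the bolt is IN and the bar is free; I don't press further. Contact occurred with the tool reading 81, so the tips effectively stand about 9 mm above the TCP reading. Now to the fin.

```bash
python3 - <<'E'
from h import *
p,R,t=rx(); p=p.copy(); p[2]=71.7+80
f=plan(cad(0,-6,151.7),YAW,frm=(p,t)); plan(cad(0,-6,110),frm=f)
E
```

```text
n 4 row [ 4.124e+01 -1.000e-02 -0.000e+00] twist 0.0004
n 1 row [ 0.   0.  41.7] twist 0.0
```

>>> step_arm(targets=[0,0,-20,0,0,0,0,-30,0,0,0,0,-30,0,40,41,0,0,0,40,41,0,0,0,40,41,0,0,0,40,41,0,0,0,40,0,0,0,0,40,0,0,0,0,40], grip_force=25)

```text
clock: 13.55
tool_pos: [648.7, 65.8, 151.4]
tcp_rot: [-2.309, -2.13, 0.001]
force: [0.5, 0.1, -0.3]
opening: 34.0
finger_force: 0.0
```

```bash
python3 - <<'E'
from h import *
c=cam('wrist'); save(c,'pics/w7.png'); print(rx(),manip.read_state()['opening']); plan(cad(0,-6,110),YAW)
cv2.imwrite('pics/w7b.png',cv2.resize(np.clip(c['pixels'].astype(float)*1.5,0,255).astype(np.uint8)[60:340,120:400],None,fx=2.1,fy=2.1))
E
```

```text
(array([648.66663301,  64.82672455, 151.39079918]), array([[ 8.21444660e-02,  9.96620157e-01, -7.40770054e-04],
       [ 9.96620349e-01, -8.21447414e-02, -3.49317129e-04],
       [-4.08986856e-04, -7.09572040e-04, -9.99999665e-01]]), np.float64(1.4885591910101188)) 34.255481148009146
n 1 row [ 1.07  0.51 41.39] twist 0.0023
```

View pics/w7b.png

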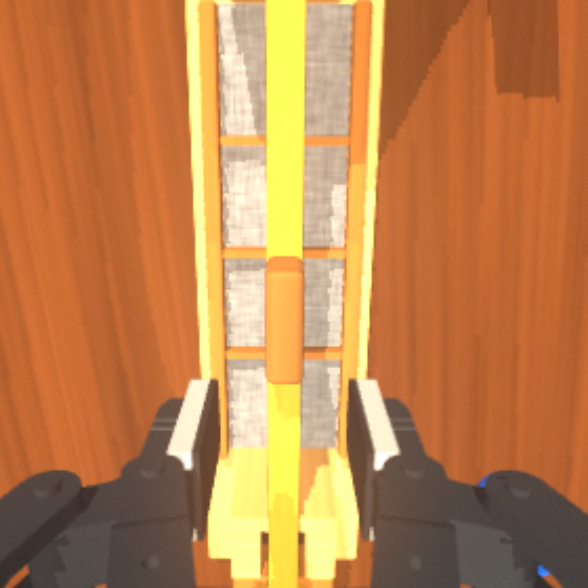

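The fin is at (285,320) in the crop, centred between the open pads (midpoint 284). I descend on it.

>>> step_arm(targets=[1,0.5,25,0.002,40,0,0,16,0,40,0,0,16,0,40,0,0,8,0,40,0,0,8,0,40,0,0,0,0,40,0,0,0,0,40])

```text
clock: 14.3
tool_pos: [649.9, 65.9, 79.0]
tcp_rot: [2.314, 2.125, 0.0]
force: [-0.3, -0.0, 0.2]
opening: 34.3
finger_force: 0.0
```

```bash
python3 - <<'E'
from h import *
c=cam('wrist'); save(c,'pics/w8.png'); print(rx()[0],manip.read_state()['force'])
s=cam('scene'); save(s,'pics/s4.png'); u,v=proj(s,cad(0,-6,96))[0].astype(int)
A=cv2.resize(np.clip(c['pixels'].astype(float)*1.5,0,255).astype(np.uint8)[140:300,175:335],(400,400))
B=cv2.resize(s['pixels'][v-50:v+30,u-40:u+40],(400,400),interpolation=cv2.INTER_CUBIC)
cv2.imwrite('pics/x3.png',np.hstack([A,B]))
E
```

```text
[650.08703801  65.93007596  79.38664206] [-0.00394423  0.17613022 -0.72398961]
```

View pics/x3.png

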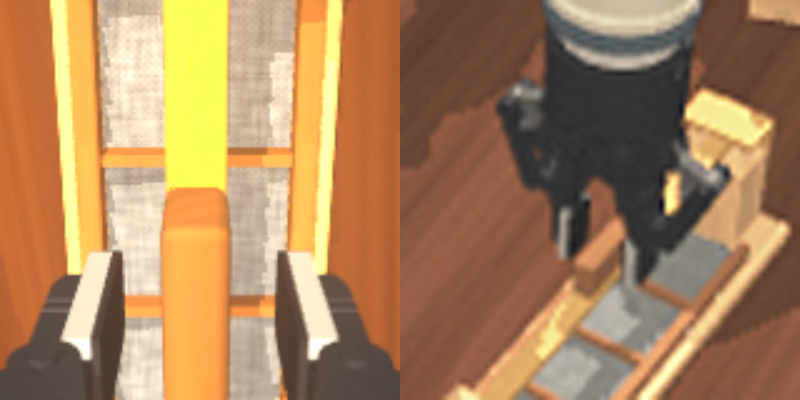

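Both views show the pads straddling the fin, with the fin at (195,230) on the left half and (600,250) on the right half. I close on it.

>>> step_arm(targets=[0,0,0,0,0,0,0,0,0,0,0,0,0,0,0,0,0,0,0,0,0,0,0,0,0,0,0,0,0,0], grip_force=40)

```text
clock: 15.0
tool_pos: [650.0, 66.0, 79.6]
tcp_rot: [2.313, 2.125, 0.001]
force: [-1.3, -0.3, 6.4]
opening: 12.8
finger_force: 42.1
```

>>> step_arm(targets=[0,0,-2,0,0,0,0,-2,0,0,0,0,-2,0,0,0,0,0,0,0])

```text
clock: 15.4
tool_pos: [649.6, 65.9, 84.8]
tcp_rot: [-2.314, -2.125, 0.0]
force: [-0.1, -0.3, -1.4]
opening: 13.0
finger_force: 41.1
```

>>> step_arm(targets=[0.5,0,-3,0,0,0.5,0,-3,0,0,0.5,0,-3,0,0,0,0,0,0,0])

```text
clock: 15.8
tool_pos: [649.5, 67.5, 94.0]
tcp_rot: [-2.313, -2.125, 0.0]
force: [-1.5, 1.2, -5.7]
opening: 12.8
finger_force: 40.3
```

>>> step_arm(targets=[0.7,0,-4,0,0,0.7,0,-4,0,0,0.7,0,-4,0,0,0.7,0,-4,0,0,0,0,0,0,0])

```text
clock: 16.3
tool_pos: [650.3, 70.2, 110.7]
tcp_rot: [2.313, 2.125, 0.001]
force: [-0.9, 0.9, -5.5]
opening: 13.1
finger_force: 40.0
```

```bash
python3 - <<'E'
from h import *
c=cam('wrist'); save(c,'pics/w9.png'); print(rx()[0],manip.read_state()['force'])
s=cam('scene'); save(s,'pics/s5.png'); u,v=proj(s,cad(0,-40,96))[0].astype(int)
B=cv2.resize(s['pixels'][v-80:v+60,u-70:u+70],(600,600),interpolation=cv2.INTER_CUBIC)
cv2.imwrite('pics/x4.png',B)
E
```

```text
[650.17634272  70.15848753 110.36942925] [-0.71271418 -0.07868958 -3.93471118]
```

View pics/x4.png

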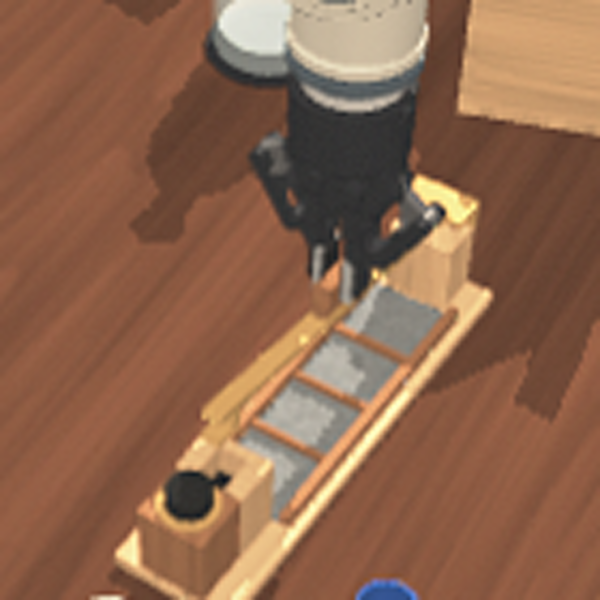

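The nose is clear of the pocket at (210,420) and tilted up. I withdraw along −y, then lift and carry the bar to the robot's side of the caddy.

>>> step_arm(targets=[0,0,2,0,0,-10,0,0,0,0,-10,0,0,0,0,-10,0,0,0,0,-5,0,0,0,0,0,0,-20,0,0,0,0,-30,0,0,0,0,-30,0,0,0,0,0,0,0])

```text
clock: 17.3
tool_pos: [650.0, 34.9, 192.5]
tcp_rot: [2.31, 2.121, 0.01]
force: [0.7, -0.6, -1.2]
opening: 13.4
finger_force: 40.3
```

```bash
python3 - <<'E'
from h import *
p,R,t=rx(); print(p,manip.read_state()['opening'])
plan(cad(-130,10,p[2]),YAW)
s=cam('scene'); save(s,'pics/s6.png')
c=load('pics/top0.png')
print('jig',onz(c,(305,214),35),'stop',onz(c,(306,247),26),'blue',onz(c,(274,147),45), 'tum',onz(c,(307,145),88),onz(c,(376,209),88))
E
```

```text
[649.96553494  34.90723353 192.49216087] 13.370192575004788
n 4 row [ 11.67 -33.34  -0.  ] twist -0.0003
jig [ 523.44320403 -204.04780788   35.        ] stop [ 405.14680269 -206.11171453   26.        ] blue [768.31160295 -95.50548209  45.        ] tum [ 764.51458667 -209.58022782   88.        ] [ 535.14849345 -446.59714297   88.        ]
```

>>> step_arm(targets=[11.7,-33.3,0,0,0,11.7,-33.3,0,0,0,11.7,-33.3,0,0,0,11.7,-33.3,0,0,0,0,0,40,0,0,0,0,40,0,0,0,0,40,0,0,0,0,25,0,0,0,0,0,0,0], grip_force=25)

```text
clock: 18.25
tool_pos: [514.3, 92.5, 38.5]
tcp_rot: [-2.31, -2.121, 0.012]
force: [-0.6, -0.6, -1.0]
opening: 12.8
finger_force: 40.2
```

>>> step_arm(targets=[0,0,4,0,0,0,0,4,0,0,0,0,4,0,0,0,0,4,0,0,0,0,4,0,0,0,0,4,0,0,0,0,0,0,0])

```text
clock: 18.95
tool_pos: [518.4, 93.3, 18.6]
tcp_rot: [2.314, 2.125, 0.001]
force: [1.0, -0.5, -0.6]
opening: 12.7
finger_force: 40.6
```

```bash
python3 - <<'E'
from h import *
p,R,t=rx(); print(p,manip.read_state()['opening'],manip.read_state()['force'])
s=cam('scene'); save(s,'pics/s7.png'); u,v=proj(s,p)[0].astype(int)
B=cv2.resize(s['pixels'][v-75:v+65,u-90:u+70],None,fx=4,fy=4,interpolation=cv2.INTER_CUBIC)
cv2.imwrite('pics/x5.png',B)
E
```

```text
[518.40261745  93.29110956  18.58163917] 12.725548397436361 [ 1.03370006 -0.51483707 -0.64467507]
```

View pics/x5.png

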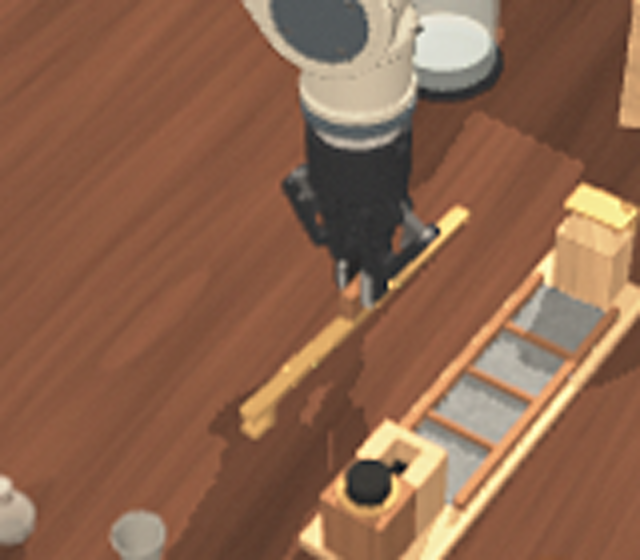

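>>> step_arm(targets=[0,0,1.5,0,0,0,0,0,0,0,0,0,0,0,0])

```text
clock: 19.3
tool_pos: [518.6, 93.3, 17.8]
tcp_rot: [2.314, 2.125, 0.001]
force: [-0.2, -1.7, 4.3]
opening: 13.0
finger_force: 41.2
```

>>> step_arm(targets=[0,0,1.5,0,0,0,0,0,0,0,0,0,0,0,0])

```text
clock: 19.6
tool_pos: [518.9, 93.3, 17.6]
tcp_rot: [2.313, 2.125, 0.002]
force: [-4.8, -2.9, 20.4]
opening: 13.1
finger_force: 43.4
```

```bash
python3 - <<'E'
from h import *
F=[]
for _ in range(4): s=cam('top'); F.append(manip.read_state()['force'])
print(np.mean(F,0),rx()[0])
b=np.array([[0,-149,8],[0,142,8.],[0,-149,0]])
c=load('pics/s7.png')
# hypotheses: bar resting (tilt .065) with fin at tool xy
p=np.array([518.4,93.3]); r=Rn.from_euler('z',CY).as_matrix()
for tilt,zt in((.065,0),(.065,15),(.19,0),(.19,15)):
    X=[]
    for y,z in((-149,8),(142,8)):
        loc=np.array([0,y+6,zt+z+(142-y)*np.sin(tilt)]); w=r@loc; X.append([p[0]+w[0],p[1]+w[1],w[2]])
    u,v=proj(c,[18+0*0+500.4,93.3,18.58])[0].astype(int)
    print(tilt,zt,((proj(c,X)-[u-90,v-75])*4).round().tolist())
E
```

```text
[-3.82722192 -2.58968372 20.77575389] [518.85513711  93.27088356  17.58269588]
0.065 0 [[249.0, 410.0], [464.0, 204.0]]
0.065 15 [[247.0, 397.0], [464.0, 191.0]]
0.19 0 [[245.0, 377.0], [464.0, 204.0]]
0.19 15 [[244.0, 363.0], [464.0, 191.0]]
```

Lowered to 17.6, the bar is resting on the shelf on its foot and tongue (20 N upward, matching the predicted height). I ease off, release and rise. Cup fitting comes next.

>>> step_arm(targets=[0,0,-2.5,0,0,0,0,0,0,40,0,0,0,0,40,0,0,0,0,40,0,0,0,0,40,0,0,-40,0,70,0,0,-45,0,70,0,0,-45,0,70,0,0,-45,0,70,0,0,0,0,70])

```text
clock: 20.8
tool_pos: [522.0, 93.9, 199.2]
tcp_rot: [2.309, 2.121, 0.014]
force: [0.2, 0.5, -0.4]
opening: 59.8
finger_force: 0.0
```

```bash
cat >> h.py <<'E'
from scipy.optimize import minimize
def white(c):
    b,g,r=[c['pixels'][...,i].astype(int) for i in range(3)]
    return ((np.minimum(b,g)>105)&(r-b<60)).astype(np.uint8)
def cupfit(c,xy,z0=0.,dbg=None):
    a=np.linspace(0,2*np.pi,40); m=white(c); S=8
    u0=proj(c,np.r_[xy,z0+25])[0].astype(int); h=45
    y0,x0=max(u0[1]-h,0),max(u0[0]-h,0); cr=m[y0:u0[1]+h,x0:u0[0]+h]; 
    big=cv2.resize(cr,None,fx=4,fy=4,interpolation=cv2.INTER_NEAREST)
    def cost(q):
        P=np.r_[np.c_[q[0]+20*np.cos(a),q[1]+20*np.sin(a),0*a+z0+50],np.c_[q[0]+17*np.cos(a),q[1]+17*np.sin(a),0*a+z0]]
        uv=((proj(c,P)-[x0-.5,y0-.5])*4).astype(np.float32); hl=cv2.convexHull(uv).astype(np.int32)
        k=np.zeros_like(big); cv2.fillConvexPoly(k,hl,1)
        return 1-(k&big).sum()/max((k|big).sum(),1)
    best=None
    g=[(xy[0]+i,xy[1]+j) for i in range(-30,31,6) for j in range(-30,31,6)]
    q=min(g,key=cost)
    r=minimize(cost,q,method='Nelder-Mead',options=dict(initial_simplex=np.array(q)+[[0,0],[4,0],[0,4]],xatol=.1))
    return r.x.round(1),round(r.fun,2)
E
python3 - <<'E'
from h import *
for f in('top','scene'):
    c=cam(f); save(c,f'pics/{f}9.png')
    for xy in((625,-184),(619,-309),(400,-311)): print(f,cupfit(c,xy))
p,R,t=rx(); print(p,manip.read_state()['opening']); plan((640-15,-184,190),YAW)
E
```

```text
top (array([ 630.4, -188.2]), np.float64(0.87))
top (array([ 624.3, -313.3]), np.float64(0.88))
top (array([ 402.9, -316.1]), np.float64(0.81))
scene (array([ 628.4, -187.4]), np.float64(0.81))
scene (array([ 621.3, -312.4]), np.float64(0.58))
scene (array([ 402.6, -315.2]), np.float64(0.43))
[518.73276952  93.31952804 194.2917278 ] 59.85125271561924
n 7 row [-38.19  18.48   0.61] twist -0.0001
```

```bash
sed -i "s/    big=cv2.resize(cr/    n,l,st,ce=cv2.connectedComponentsWithStats(cr); cc=np.array([cr.shape[1]\/2,cr.shape[0]\/2])\n    ok=[i for i in range(1,n) if st[i,4]>30]; cr=(l==min(ok,key=lambda i:np.linalg.norm(ce[i]-u0+[x0,y0]))).astype(np.uint8)\n    big=cv2.resize(cr/" h.py
python3 - <<'E'
from h import *
for f in('top','scene'):
    c=load(f'pics/{f}9.png')
    for xy in((629,-188),(623,-313),(403,-315.5)): print(f,cupfit(c,xy))
plan((628.5,-188,190),YAW)
E
```

```text
top (array([ 629.5, -186.7]), np.float64(0.16))
top (array([ 625.1, -312.6]), np.float64(0.19))
top (array([ 402.9, -315.9]), np.float64(0.21))
scene (array([ 628.1, -187.2]), np.float64(0.06))
scene (array([ 621.3, -312.3]), np.float64(0.06))
scene (array([ 402.7, -315.2]), np.float64(0.07))
n 7 row [-38.72  19.03   0.61] twist -0.0001
```

>>> step_arm(targets=[-38.7,19,0,0,70,-38.7,19,0,0,70,-38.7,19,0,0,70,-38.7,19,0,0,70,-38.7,19,0,0,70,-38.7,19,0,0,70,-38.7,19,0,0,70,0,0,0,0,70,0,0,0,0,70])

```text
clock: 21.8
tool_pos: [626.4, -188.4, 190.6]
tcp_rot: [-2.313, -2.12, 0.003]
force: [-0.5, 1.3, -0.1]
opening: 59.6
finger_force: 0.0
```

```bash
python3 - <<'E'
from h import *
p,R,t=rx(); c=cam('wrist'); save(c,'pics/w10.png'); print(p,cupfit(c,(628.5,-187))); plan((628.3,-187,60),YAW)
s=cam('scene'); print(cupfit(s,(628,-187)))
E
```

```text
[ 626.43709785 -188.38384634  190.61090417] (array([ 627.9, -185.6]), np.float64(0.13))
n 3 row [ 0.18  0.65 43.67] twist -0.0004
(array([ 628.3, -187.1]), np.float64(0.06))
```

>>> step_arm(targets=[0,1,43,0,70,0,0.5,43,0,70,0,0,43,0,70,0,0,30,0,70,0,0,10,0,70,0,0,0,0,70,0,0,0,0,70])

```text
clock: 22.6
tool_pos: [630.2, -187.7, 25.7]
tcp_rot: [2.312, 2.125, 0.001]
force: [-0.1, 0.1, 1.5]
opening: 59.7
finger_force: 0.0
```

```bash
python3 - <<'E'
from h import *
p,R,t=rx(); print(p); s=cam('scene'); u,v=proj(s,(628,-187,25))[0].astype(int); c=cam('wrist'); print(cupfit(c,(628.5,-187)))
A=cv2.resize(s['pixels'][v-40:v+25,u-35:u+30],(400,400),interpolation=cv2.INTER_CUBIC)
B=cv2.resize(c['pixels'][150:310,175:335],(400,400))
cv2.imwrite('pics/x6.png',np.hstack([A,B])); print(manip.read_state()['force'])
E
```

```text
[ 630.19579816 -187.73095801   25.69938839]
(array([ 628. , -185.8]), np.float64(0.19))
[-0.38181376  0.57529594  0.45074772]
```

View pics/x6.png

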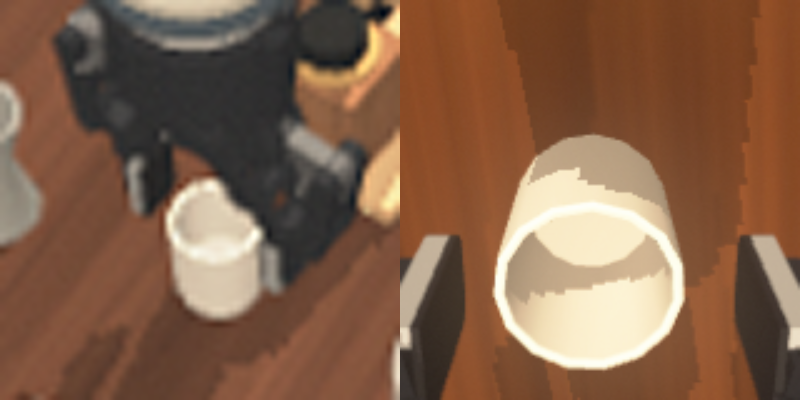

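The cup stands between the pads (right half, rim centre at (590,285)), with the tips about halfway down. I go 18 mm lower and close.

>>> step_arm(targets=[0,-1.5,9,0,70,0,0,9,0,70,0,0,0,0,70,0,0,0,0,0,0,0,0,0,0,0,0,0,0,0,0,0,0,0,0,0,0,0,0,0,0,0,0,0,0], grip_force=30)

```text
clock: 23.6
tool_pos: [627.7, -188.0, 6.3]
tcp_rot: [2.314, 2.125, -0.0]
force: [0.6, -0.4, -0.1]
opening: 38.2
finger_force: 30.2
```

>>> step_arm(targets=[0,0,-5,0,0,0,0,-30,0,0,0,0,-35,0,0,0,0,-35,0,0,0,0,-20,0,0,0,0,0,0,0])

```text
clock: 24.2
tool_pos: [630.1, -188.7, 135.3]
tcp_rot: [2.309, 2.121, 0.005]
force: [-0.1, 0.1, -0.9]
opening: 38.5
finger_force: 30.5
```

```bash
python3 - <<'E'
from h import *
p,R,t=rx(); s=cam('scene'); print(p,manip.read_state()['opening'])
for z in (120,125,130,115): print(z,cupfit(s,p[:2],z))
f=plan(cad(0,27,p[2]),YAW); 
E
```

```text
[ 630.05649579 -188.66777742  135.34622625] 38.18943664445111
120 (array([ 624.8, -184.1]), np.float64(0.27))
125 (array([ 626.8, -187.2]), np.float64(0.28))
130 (array([ 629.1, -190.6]), np.float64(0.28))
115 (array([ 622.1, -181.1]), np.float64(0.26))
n 7 row [41.14 -0.15 -0.32] twist -0.0001
```

>>> step_arm(targets=[41,0,0,0,0,41,0,0,0,0,41,0,0,0,0,41,0,0,0,0,41,0,0,0,0,41,0,0,0,0,41,0,0,0,0,0,0,0,0,0,0,0,0,0,0])

```text
clock: 25.15
tool_pos: [650.9, 98.8, 129.5]
tcp_rot: [-2.31, -2.127, 0.004]
force: [0.3, -0.6, -1.0]
opening: 38.7
finger_force: 30.5
```

```bash
python3 - <<'E'
from h import *
p,R,t=rx(); print(p); f=plan(cad(0,25.5,20),YAW,n=5)
E
```

```text
[650.92809337  98.77910673 129.48306899]
n 5 row [-0.29  0.22 21.9 ] twist 0.0003
```

>>> step_arm(targets=[-1.5,1,30,0,0,0,0,30,0,0,0,0,25,0,0,0,0,15,0,0,0,0,6,0,0,0,0,0,0,0,0,0,0,0,0])

```text
clock: 25.85
tool_pos: [653.8, 96.2, 26.2]
tcp_rot: [2.314, 2.124, 0.002]
force: [-0.5, 0.5, -0.9]
opening: 38.4
finger_force: 30.5
```

>>> step_arm(targets=[0,0,2.5,0,0,0,0,0,0,0,0,0,0,0,0])

```text
clock: 26.15
tool_pos: [653.3, 96.5, 23.4]
tcp_rot: [2.313, 2.125, 0.001]
force: [0.0, 0.8, -0.7]
opening: 38.4
finger_force: 30.5
```

>>> step_arm(targets=[0,0,2,0,0,0,0,0,0,0,0,0,0,0,0])

```text
clock: 26.45
tool_pos: [652.9, 96.4, 20.8]
tcp_rot: [-2.314, -2.125, 0.0]
force: [1.2, -0.5, -0.7]
opening: 38.5
finger_force: 30.5
```

>>> step_arm(targets=[0,0,2,0,0,0,0,0,0,0,0,0,0,0,0])

```text
clock: 26.75
tool_pos: [652.9, 96.4, 18.7]
tcp_rot: [-2.314, -2.125, 0.0]
force: [0.1, -0.8, -1.0]
opening: 37.9
finger_force: 30.5
```

>>> step_arm(targets=[0,0,1,0,0,0,0,0,0,0,0,0,0,0,0])

```text
clock: 27.05
tool_pos: [653.1, 96.5, 18.3]
tcp_rot: [2.314, 2.125, 0.0]
force: [-1.9, -0.3, 4.7]
opening: 38.0
finger_force: 31.0
```

>>> step_arm(targets=[0,0,-0.5,0,70,0,0,0,0,70,0,0,0,0,70,0,0,-30,0,70,0,0,-40,0,70,0,0,-40,0,70,0,0,-20,0,70,0,0,0,0,70])

```text
clock: 27.85
tool_pos: [655.4, 96.8, 152.2]
tcp_rot: [2.311, 2.122, 0.009]
force: [0.4, -0.1, 0.5]
opening: 59.5
finger_force: 0.0
```

```bash
python3 - <<'E'
from h import *
p,R,t=rx(); print(p,cad(0,27,0)); s=cam('scene'); save(s,'pics/s10.png'); tp=cam('top'); w=cam('wrist')
print(cupfit(w,cad(0,27,0)[:2],12),cupfit(s,cad(0,27,0)[:2],12))
for xy in((622,-312.5),(403,-315.5)): print(cupfit(s,xy),cupfit(tp,xy))
plan((622,-313,p[2]),YAW)
E
```

```text
[655.390624    96.75528433 152.20287506] [652.04878589  98.73366397   0.        ]
(array([646.7,  76.1]), np.float64(0.61)) (array([654.3,  96.4]), np.float64(0.49))
(array([ 621.3, -312.2]), np.float64(0.06)) (array([ 623.4, -311.3]), np.float64(0.19))
(array([ 402.2, -315.6]), np.float64(0.07)) (array([ 403.9, -316.1]), np.float64(0.2))
n 10 row [-41.04   0.46  -0.5 ] twist -0.0001
```

>>> step_arm(targets=[-41,0.5,0,0,70,-41,0.5,0,0,70,-41,0.5,0,0,70,-41,0.5,0,0,70,-41,0.5,0,0,70,-41,0.5,0,0,70,-41,0.5,0,0,70,-41,0.5,0,0,70,-41,0.5,0,0,70,-41,0.5,0,0,70,0,0,0,0,70,0,0,0,0,70])

```text
clock: 29.2
tool_pos: [621.8, -312.9, 146.0]
tcp_rot: [-2.314, -2.12, 0.001]
force: [0.4, 1.1, -0.4]
opening: 59.7
finger_force: 0.0
```

```bash
python3 - <<'E'
from h import *
p,R,t=rx(); c=cam('wrist'); save(c,'pics/w11.png'); print(p,cupfit(c,(622,-312))); plan((622,-312,7),YAW,n=5)
E
```

```text
[ 621.82493337 -312.87349081  146.03807245] (array([ 620.3, -310.8]), np.float64(0.16))
n 5 row [-0.04 -0.03 27.88] twist -0.0002
```

>>> step_arm(targets=[1,0,35,0,70,0,0,35,0,70,0,0,35,0,70,0,0,20,0,70,0,0,10,0,70,0,0,0,0,70,0,0,0,0,70])

```text
clock: 29.95
tool_pos: [624.2, -311.6, 14.5]
tcp_rot: [2.312, 2.124, 0.001]
force: [0.6, -0.5, 0.2]
opening: 59.5
finger_force: 0.0
```

```bash
python3 - <<'E'
from h import *
p,R,t=rx(); print(p,manip.read_state()['force']); plan((621.5,-312,7),YAW,n=1)
E
```

```text
[ 624.24672014 -311.63942315   14.5122047 ] [ 0.61424118 -0.50432479  0.20327642]
n 1 row [-0.59 -2.71  7.51] twist -0.0001
```

>>> step_arm(targets=[0,-1,6,0,70,0,0,0,0,70,0,0,0,0,0,0,0,0,0,0,0,0,0,0,0,0,0,0,0,0,0,0,0,0,0,0,0,0,0,0])

```text
clock: 30.75
tool_pos: [622.6, -311.7, 8.0]
tcp_rot: [2.313, 2.124, 0.0]
force: [-0.7, -0.4, 5.9]
opening: 38.3
finger_force: 30.7
```

>>> step_arm(targets=[0,0,-5,0,0,0,0,-30,0,0,0,0,-35,0,0,0,0,-35,0,0,0,0,-20,0,0,0,0,0,0,0,0,0,0,0,0])

```text
clock: 31.45
tool_pos: [621.8, -311.2, 131.8]
tcp_rot: [-2.313, -2.125, 0.0]
force: [0.2, -0.5, -2.1]
opening: 38.3
finger_force: 30.6
```

```bash
python3 - <<'E'
from h import *
p,R,t=rx(); s=cam('scene'); print(p,manip.read_state()['opening'])
plan(cad(0,-27,p[2]),YAW)
E
```

```text
[ 621.83571343 -311.1972074   131.77394364] 38.24572707053129
n 8 row [44.6  -0.5  -0.13] twist -0.0001
```

>>> step_arm(targets=[44.6,-0.5,0,0,0,44.6,-0.5,0,0,0,44.6,-0.5,0,0,0,44.6,-0.5,0,0,0,44.6,-0.5,0,0,0,44.6,-0.5,0,0,0,44.6,-0.5,0,0,0,44.6,-0.5,0,0,0,0,0,0,0,0,0,0,0,0,0,0,0,0,0,0])

```text
clock: 32.6
tool_pos: [647.7, 43.5, 130.9]
tcp_rot: [-2.313, -2.124, 0.003]
force: [1.4, -0.2, -0.9]
opening: 38.0
finger_force: 30.6
```

```bash
python3 - <<'E'
from h import *
p,R,t=rx(); print(p); plan(cad(0,-27,26),YAW,n=5)
E
```

```text
[647.67603878  43.50444935 130.91509963]
n 5 row [ 0.28 -0.06 20.98] twist -0.0002
```

>>> step_arm(targets=[1,-1,30,0,0,0,0,30,0,0,0,0,25,0,0,0,0,13,0,0,0,0,6,0,0,0,0,0,0,0,0,0,0,0,0,0,0,0,0,0])

```text
clock: 33.4
tool_pos: [648.7, 45.4, 29.7]
tcp_rot: [2.313, 2.124, 0.003]
force: [0.1, 0.1, -1.2]
opening: 38.2
finger_force: 30.7
```

>>> step_arm(targets=[0,0,3,0,0,0,0,0,0,0,0,0,0,0,0])

```text
clock: 33.7
tool_pos: [647.7, 45.6, 25.5]
tcp_rot: [2.314, 2.125, 0.0]
force: [0.4, 0.5, -1.5]
opening: 38.2
finger_force: 30.7
```

>>> step_arm(targets=[0,0,1.5,0,0,0,0,0,0,0,0,0,0,0,0])

```text
clock: 34.0
tool_pos: [647.6, 45.5, 23.7]
tcp_rot: [-2.314, -2.125, 0.0]
force: [0.0, -0.2, -0.9]
opening: 38.2
finger_force: 30.7
```

>>> step_arm(targets=[0,0,2.5,0,0,0,0,0,0,0,0,0,0,0,0])

```text
clock: 34.3
tool_pos: [647.6, 45.5, 21.2]
tcp_rot: [-2.314, -2.125, 0.0]
force: [-0.7, -0.2, -1.9]
opening: 38.0
finger_force: 30.7
```

>>> step_arm(targets=[0,0,1.5,0,0,0,0,0,0,0,0,0,0,0,0])

```text
clock: 34.6
tool_pos: [647.9, 45.5, 20.1]
tcp_rot: [2.314, 2.125, 0.001]
force: [-1.0, -0.4, 1.1]
opening: 38.6
finger_force: 30.8
```

Contact at 20.1, as predicted. I release and go for the third cup.

>>> step_arm(targets=[0,0,0,0,70,0,0,0,0,70,0,0,0,0,70,0,0,-30,0,70,0,0,-40,0,70,0,0,-40,0,70,0,0,-20,0,70,0,0,0,0,70,0,0,0,0,70])

```text
clock: 35.5
tool_pos: [647.5, 45.5, 149.8]
tcp_rot: [2.314, 2.125, 0.0]
force: [0.2, 0.3, -1.5]
opening: 59.9
finger_force: 0.0
```

```bash
python3 - <<'E'
from h import *
p,R,t=rx(); print(p,manip.read_state()['opening']); s=cam('scene'); save(s,'pics/s11.png'); tp=cam('top')
print(cad(0,-27,0),cupfit(s,cad(0,-27,0)[:2],12))
for xy in((403,-315.5),): print(cupfit(s,xy),cupfit(tp,xy))
plan((402.5,-315.5,p[2]),YAW)
E
```

```text
[647.49355303  45.47109424 149.81151252] 59.8671142579725
[647.49121411  44.92633603   0.        ] (array([648.2,  42.4]), np.float64(0.67))
(array([ 402.7, -315.2]), np.float64(0.07)) (array([ 403.9, -316.1]), np.float64(0.2))
n 10 row [-38.03 -21.26  -0.15] twist -0.0
```

>>> step_arm(targets=[-38,-21.3,0,0,70,-38,-21.3,0,0,70,-38,-21.3,0,0,70,-38,-21.3,0,0,70,-38,-21.3,0,0,70,-38,-21.3,0,0,70,-38,-21.3,0,0,70,-38,-21.3,0,0,70,-38,-21.3,0,0,70,-38,-21.3,0,0,70,0,0,0,0,70,0,0,0,0,70])

```text
clock: 36.8
tool_pos: [402.0, -315.2, 148.6]
tcp_rot: [-2.315, -2.12, 0.0]
force: [0.5, -0.0, -0.5]
opening: 59.9
finger_force: 0.0
```

```bash
python3 - <<'E'
from h import *
p,R,t=rx(); c=cam('wrist'); save(c,'pics/w12.png'); s=cam('scene'); print(p,t-YAW,cupfit(c,(402.5,-315.5)),cupfit(s,(402.5,-315.5))); plan((402.5,-315.5,14),YAW,n=5)
E
```

```text
[ 402.00044571 -315.20225385  148.60172867] -0.0031620142402850604 (array([ 401.5, -313.5]), np.float64(0.17)) (array([ 402.6, -315.2]), np.float64(0.07))
n 5 row [-0.29 -0.1  27.  ] twist -0.0
```

>>> step_arm(targets=[0,0,35,0,70,0,0,35,0,70,0,0,35,0,70,0,0,20,0,70,0,0,10,0,70,0,0,0,0,70,0,0,0,0,70])

```text
clock: 37.6
tool_pos: [403.9, -314.8, 15.4]
tcp_rot: [2.312, 2.126, 0.0]
force: [-0.3, 0.5, 0.3]
opening: 59.7
finger_force: 0.0
```

>>> step_arm(targets=[0,0,6,0,70,0,0,0,0,70,0,0,0,0,70])

```text
clock: 37.9
tool_pos: [403.4, -315.3, 9.3]
tcp_rot: [2.313, 2.124, 0.0]
force: [0.1, 0.5, 0.0]
opening: 59.8
finger_force: 0.0
```

>>> step_arm(targets=[0,0,0,0,0,0,0,0,0,0,0,0,0,0,0,0,0,0,0,0,0,0,0,0,0,0,0,0,0,0])

```text
clock: 38.5
tool_pos: [403.3, -315.3, 9.2]
tcp_rot: [2.313, 2.125, 0.0]
force: [-0.8, 0.9, 6.7]
opening: 37.9
finger_force: 29.8
```

>>> step_arm(targets=[0,0,-5,0,0,0,0,-30,0,0,0,0,-35,0,0,0,0,-35,0,0,0,0,-20,0,0,0,0,0,0,0,0,0,0,0,0])

```text
clock: 39.2
tool_pos: [403.0, -314.9, 133.8]
tcp_rot: [2.314, 2.125, 0.0]
force: [-0.7, 0.9, -2.0]
opening: 38.4
finger_force: 30.8
```

```bash
python3 - <<'E'
from h import *
p,R,t=rx(); print(p,manip.read_state()['opening'])
plan(cad(0,-81,p[2]),YAW)
E
```

```text
[ 402.97732292 -314.92123068  133.80172795] 38.377210782601296
n 9 row [36.14 23.69 -0.  ] twist -0.0001
```

>>> step_arm(targets=[36.1,23.7,0,0,0,36.1,23.7,0,0,0,36.1,23.7,0,0,0,36.1,23.7,0,0,0,36.1,23.7,0,0,0,36.1,23.7,0,0,0,36.1,23.7,0,0,0,36.1,23.7,0,0,0,36.1,23.7,0,0,0,0,0,0,0,0,0,0,0,0,0,0,0,0,0,0])

```text
clock: 40.4
tool_pos: [641.6, -9.9, 132.1]
tcp_rot: [-2.312, -2.123, 0.004]
force: [-0.5, 0.0, -1.3]
opening: 38.4
finger_force: 30.9
```

```bash
python3 - <<'E'
from h import *
p,R,t=rx(); print(p); plan(cad(0,-81,30),YAW,n=1)
E
```

```text
[641.63937652  -9.94511523 132.09796481]
n 1 row [  1.17   1.2  102.1 ] twist -0.0008
```

>>> step_arm(targets=[1,0,30,0,0,0,0,30,0,0,0,0,25,0,0,0,0,13,0,0,0,0,6,0,0,0,0,0,0,0,0,0,0,0,0,0,0,0,0,0])

```text
clock: 41.2
tool_pos: [644.3, -8.5, 31.2]
tcp_rot: [2.313, 2.124, 0.003]
force: [-0.1, 0.1, -1.8]
opening: 38.3
finger_force: 30.9
```

>>> step_arm(targets=[0,0,3,0,0,0,0,0,0,0,0,0,0,0,0])

```text
clock: 41.5
tool_pos: [643.4, -8.4, 27.0]
tcp_rot: [2.314, 2.125, 0.0]
force: [-0.5, 0.2, -0.9]
opening: 38.0
finger_force: 30.9
```

>>> step_arm(targets=[0,0,1.5,0,0,0,0,0,0,0,0,0,0,0,0])

```text
clock: 41.8
tool_pos: [643.3, -8.4, 25.3]
tcp_rot: [-2.314, -2.125, 0.0]
force: [0.4, 0.3, -1.4]
opening: 38.1
finger_force: 30.9
```

>>> step_arm(targets=[0,0,3,0,0,0,0,0,0,0,0,0,0,0,0])

```text
clock: 42.1
tool_pos: [643.2, -8.4, 22.1]
tcp_rot: [-2.314, -2.125, 0.0]
force: [-0.1, -0.4, -1.6]
opening: 38.0
finger_force: 30.9
```

>>> step_arm(targets=[0,0,1.5,0,0,0,0,0,0,0,0,0,0,0,0])

```text
clock: 42.4
tool_pos: [643.5, -8.4, 21.3]
tcp_rot: [2.314, 2.125, 0.0]
force: [-1.4, 0.9, 4.2]
opening: 37.9
finger_force: 31.3
```

>>> step_arm(targets=[0,0,0,0,70,0,0,0,0,70,0,0,0,0,70,0,0,-30,0,70,0,0,-40,0,70,0,0,-40,0,70,0,0,-20,0,70,0,0,0,0,70,0,0,0,0,70])

```text
clock: 43.3
tool_pos: [643.2, -8.4, 150.7]
tcp_rot: [2.314, 2.125, 0.0]
force: [-0.5, 0.5, -0.8]
opening: 59.8
finger_force: 0.0
```

```bash
python3 - <<'E'
from h import *
p,R,t=rx(); print(p); plan((518.7,93.3,p[2]),YAW)
E
```

```text
[643.2209481   -8.41586465 150.74341015]
n 4 row [ 22.7  -33.17  -0.  ] twist -0.0001
```

>>> step_arm(targets=[22.7,-33.2,0,0,40,22.7,-33.2,0,0,40,22.7,-33.2,0,0,40,22.7,-33.2,0,0,40,0,0,0,0,40,0,0,0,0,40,0,0,0,0,40])

```text
clock: 44.0
tool_pos: [519.1, 93.0, 150.1]
tcp_rot: [-2.314, -2.125, 0.001]
force: [-0.1, 0.5, 1.2]
opening: 33.8
finger_force: 0.0
```

```bash
python3 - <<'E'
from h import *
p,R,t=rx(); print(p,manip.read_state()['opening'])
s=cam('scene'); save(s,'pics/s12.png'); w=cam('wrist'); save(w,'pics/w13.png'); tp=cam('top'); save(tp,'pics/t12.png')
# rim check: bright minimum-channel map, pad cloth is greyer
for n,c,th in(('scene',s,165),('top',tp,165)):
    m=(c['pixels'].min(2)>th).astype(np.uint8); N,l,st,ce=cv2.connectedComponentsWithStats(m)
    for i in range(1,N):
        q=onz(c,ce[i],60)
        loc=Rn.from_euler('z',-CY).as_matrix()[:2,:2]@(q[:2]-CP)
        if 8<st[i,4]<600 and abs(loc[0])<45 and abs(loc[1])<200: print(n,st[i].tolist(),loc.round(0))
# fin position in wrist image: fin orange-brown; dump colour row/col profile around predicted location
g=proj(w,np.array([518.7,93.3,34+9.6]))[0]; print('fin pred',g)
fin=w['pixels'][int(g[1])-5:int(g[1])+6,int(g[0])-22:int(g[0])+23].mean(0).astype(int); print(fin[:,1].tolist())
print(fin[:,2].tolist())
col=w['pixels'][int(g[1])-40:int(g[1])+41,int(g[0])-3:int(g[0])+4].mean(1).astype(int); print(col[:,1].tolist())
E
```

```text
[519.13476029  93.02181176 150.08844611] 33.75931157859075
scene [299, 187, 6, 5, 16] [ 37. -17.]
top [215, 174, 10, 13, 97] [-7. 27.]
top [231, 174, 11, 12, 106] [  0. -29.]
top [246, 175, 11, 12, 109] [  0. -82.]
fin pred [254.58012069 193.34794832]
[69, 69, 69, 70, 72, 71, 70, 69, 69, 69, 71, 75, 76, 76, 79, 115, 119, 124, 124, 123, 121, 120, 118, 117, 116, 116, 111, 98, 81, 59, 61, 61, 63, 68, 69, 73, 75, 74, 72, 71, 70, 69, 69, 70, 70]
[128, 128, 129, 132, 134, 133, 131, 127, 126, 127, 133, 139, 142, 142, 143, 198, 204, 214, 215, 212, 208, 206, 204, 202, 199, 198, 190, 166, 140, 107, 112, 112, 116, 127, 129, 137, 140, 138, 136, 133, 131, 129, 129, 131, 130]
[196, 197, 197, 197, 197, 197, 197, 198, 198, 197, 198, 198, 198, 198, 198, 95, 95, 96, 108, 128, 123, 121, 120, 120, 120, 120, 120, 120, 120, 119, 120, 119, 119, 119, 119, 119, 119, 119, 119, 119, 119, 119, 118, 118, 118, 118, 118, 118, 118, 118, 118, 118, 118, 117, 118, 117, 118, 118, 117, 117, 117, 97, 110, 153, 152, 153, 153, 153, 159, 159, 159, 159, 159, 159, 166, 165, 166, 179, 180, 200, 200]
```

All three cups sit in bays 1–3, and the bar is exactly where I left it. I regrasp it.

>>> step_arm(targets=[0,0,35,0,40,0,0,35,0,40,0,0,30,0,40,0,0,20,0,40,0,0,8,0,40,0,0,0,0,40,0,0,0,0,40,0,0,0,0,40])

```text
clock: 44.95
tool_pos: [519.8, 93.4, 23.9]
tcp_rot: [2.313, 2.124, 0.003]
force: [0.4, -0.5, -0.4]
opening: 34.1
finger_force: 0.0
```

```bash
python3 - <<'E'
from h import *
plan((518.7,93.3,18.5),YAW,n=1); print(rx()[0])
E
```

```text
n 1 row [-0.16 -1.05  5.44] twist -0.0007
[519.75653201  93.3696127   23.94480954]
```

>>> step_arm(targets=[0,-0.5,4,0,40,0,0,0,0,40,0,0,0,0,0,0,0,0,0,0,0,0,0,0,0,0,0,0,0,0,0,0,0,0,0], grip_force=40)

```text
clock: 45.65
tool_pos: [518.4, 93.4, 19.1]
tcp_rot: [2.314, 2.125, 0.001]
force: [-0.2, -0.5, 5.2]
opening: 12.8
finger_force: 42.7
```

>>> step_arm(targets=[0,0,-10,0,0,0,0,-30,0,0,0,0,-35,0,0,0,0,-35,0,0,0,0,-20,0,0,0,0,0,0,0,0,0,0,0,0])

```text
clock: 46.35
tool_pos: [517.8, 93.3, 148.6]
tcp_rot: [-2.314, -2.125, 0.0]
force: [-0.5, 0.5, -2.5]
opening: 13.0
finger_force: 41.8
```

```bash
python3 - <<'E'
from h import *
p,R,t=rx(); print(p,manip.read_state()['opening']); plan(cad(25,-36,p[2]),YAW)
E
```

```text
[517.8256578   93.29706679 148.59030893] 13.04558869196633
n 4 row [-11.55  39.58  -0.  ] twist -0.0001
```

>>> step_arm(targets=[-11.5,39.6,0,0,0,-11.5,39.6,0,0,0,-11.5,39.6,0,0,0,-11.5,39.6,0,0,0,0,0,0,0,0,0,0,20,0,0,0,0,15,0,0,0,0,10,0,0,0,0,5,0,0,0,0,0,0,0,0,0,0,0,0])

```text
clock: 47.45
tool_pos: [672.4, 34.2, 99.2]
tcp_rot: [2.313, 2.125, 0.001]
force: [1.5, -0.2, -1.8]
opening: 12.5
finger_force: 41.7
```

```bash
python3 - <<'E'
from h import *
p,R,t=rx(); print(p,manip.read_state()['force']); plan(cad(25,-36,93.6),YAW,n=1)
# measure bar tilt in the scene image: brass pixels along the bar ends
s=cam('scene'); save(s,'pics/s13.png'); w=cam('wrist'); save(w,'pics/w14.png'); cam('top')
hsv=cv2.cvtColor(s['pixels'],cv2.COLOR_BGR2HSV)
def model(tilt,dz=0):
    o=[]
    for y,z in((-149,8),(142,8),(142,0),(-147,-18)):
        Y,Z=y+6,z-24; o.append(np.r_[cad(25,-36+Y*np.cos(tilt)+Z*np.sin(tilt),0)[:2], 0])
        o[-1][2]=p[2]-19.1+9.6+24*np.cos(.065)+Z*np.cos(tilt)-Y*np.sin(tilt)+dz
    return proj(s,np.array(o)).round(1).tolist()
for t in(.03,.065,.1): print(t,model(t))
u=np.array(model(.065)[0]).astype(int); print(hsv[u[1]-8:u[1]+9:2,u[0]-8:u[0]+9:2,1])
E
```

```text
[672.40284789  34.24139406  99.20420098] [ 1.47590383 -0.15436783 -1.81446589]
n 1 row [-0.46 -0.72  5.6 ] twist -0.0003
0.03 [[265.2, 215.5], [320.4, 152.8], [320.1, 154.8], [265.4, 221.3]]
0.065 [[265.1, 214.3], [320.1, 154.2], [319.8, 156.3], [265.2, 220.4]]
0.1 [[265.1, 213.1], [319.8, 155.7], [319.4, 157.7], [264.9, 219.5]]
[[ 97  74  70 112 116 116 121 136 134]
 [116 116 118 118 113 119 136 136 135]
 [  6   6  12  83  57 140 137 135 134]
 [ 20  21  20  21 139 136 135 137 114]
 [ 28  20  17 137 134 136 137 135 117]
 [ 22  23  21 119 136 139 137 136 116]
 [  6  18   6 131 135 136 138 123 116]
 [121 115 133 137 139 139 136 116 116]
 [137 139 138 138 133 137 131 121 116]]
```

>>> step_arm(targets=[0,-0.5,5.5,0,0,0,0,0,0,0,0,0,0,0,0])

```text
clock: 47.9
tool_pos: [671.5, 34.1, 93.1]
tcp_rot: [-2.314, -2.125, 0.0]
force: [-0.4, 0.3, -1.8]
opening: 12.8
finger_force: 41.7
```

>>> step_arm(targets=[5,0,0,0,0,5,0,0,0,0,4,0,0,0,0,0,0,0,0,0])

```text
clock: 48.3
tool_pos: [673.0, 48.9, 93.4]
tcp_rot: [2.313, 2.126, 0.0]
force: [0.3, 0.6, -2.4]
opening: 12.8
finger_force: 41.7
```

>>> step_arm(targets=[4,0,0,0,0,0,0,0,0,0])

```text
clock: 48.5
tool_pos: [673.3, 52.6, 93.4]
tcp_rot: [-2.313, -2.125, -0.0]
force: [0.2, 0.2, -2.1]
opening: 13.0
finger_force: 41.7
```

>>> step_arm(targets=[4,0,0,0,0,0,0,0,0,0])

```text
clock: 48.7
tool_pos: [673.6, 56.5, 93.3]
tcp_rot: [-2.314, -2.125, -0.0]
force: [0.1, 0.3, -2.4]
opening: 12.9
finger_force: 41.7
```

>>> step_arm(targets=[4,0,0,0,0,0,0,0,0,0])

```text
clock: 48.9
tool_pos: [673.9, 60.5, 93.3]
tcp_rot: [-2.314, -2.125, -0.0]
force: [-0.3, -0.0, -2.5]
opening: 12.9
finger_force: 41.7
```

>>> step_arm(targets=[0,0,-2,0,0,0,0,-2,0,0,0,0,-2,0,0,0,0,0,0,0,0,0,0,0,0])

```text
clock: 49.4
tool_pos: [673.6, 60.0, 99.1]
tcp_rot: [-2.314, -2.125, 0.001]
force: [0.2, 0.2, -5.2]
opening: 13.2
finger_force: 41.3
```

>>> step_arm(targets=[0.5,0,-2,0,0,0.5,0,-2,0,0,0,0,0,0,0,0,0,0,0,0])

```text
clock: 49.8
tool_pos: [673.9, 61.0, 103.3]
tcp_rot: [-2.314, -2.125, 0.0]
force: [-0.9, 0.2, -4.2]
opening: 12.9
finger_force: 41.2
```

The upward pull is now opposed (−5 N), so the tongue is hooked under the lip. I relax, advance 4 mm, then slide sideways onto the centre line.

>>> step_arm(targets=[0,0,1.5,0,0,2,0,0,0,0,2,0,0,0,0,0,0,0,0,0,0,0,0,0,0])

```text
clock: 50.3
tool_pos: [674.5, 65.2, 101.9]
tcp_rot: [2.314, 2.125, 0.001]
force: [0.7, 0.9, -4.0]
opening: 12.9
finger_force: 41.4
```

>>> step_arm(targets=[0,-6,0,0,0,0,-6,0,0,0,0,0,0,0,0])

```text
clock: 50.6
tool_pos: [661.0, 66.1, 101.7]
tcp_rot: [-2.313, -2.125, 0.002]
force: [-0.9, 0.4, -2.5]
opening: 12.7
finger_force: 41.4
```

>>> step_arm(targets=[0,-6,0,0,0,0,-6,0,0,0,0,0,0,0,0,0,0,0,0,0])

```text
clock: 51.0
tool_pos: [649.9, 67.0, 101.8]
tcp_rot: [-2.313, -2.125, 0.001]
force: [-0.5, -0.2, -3.9]
opening: 13.1
finger_force: 41.4
```

```bash
cat >> h.py <<'E'
def loc():
    p,R,t=rx(); return np.r_[Rn.from_euler('z',-CY).as_matrix()[:2,:2]@(p[:2]-CP),p[2]].round(1)
E
python3 - <<'E'
from h import *
print(loc())
E
```

```text
[  0.5  -4.8 101.8]
```

>>> step_arm(targets=[1.5,0,0,0,0,0,0,2,0,0,0,0,2,0,0,0,0,0,0,0], grip_force=25)

```text
clock: 51.4
tool_pos: [650.5, 68.6, 97.5]
tcp_rot: [-2.314, -2.125, 0.0]
force: [0.3, 0.6, -2.6]
opening: 13.2
finger_force: 41.6
```

>>> step_arm(targets=[-0.3,0,2,0,0,-0.3,0,2,0,0,0,0,0,0,0])

```text
clock: 51.7
tool_pos: [650.7, 67.9, 93.9]
tcp_rot: [2.314, 2.125, 0.001]
force: [-0.1, -0.7, -0.0]
opening: 13.0
finger_force: 41.9
```

>>> step_arm(targets=[-0.3,0,2,0,0,-0.3,0,2,0,0,0,0,0,0,0])

```text
clock: 52.0
tool_pos: [650.5, 67.2, 89.7]
tcp_rot: [2.314, 2.125, 0.0]
force: [0.4, -1.4, 0.6]
opening: 13.2
finger_force: 42.0
```

>>> step_arm(targets=[-0.3,0,2,0,0,-0.3,0,2,0,0,0,0,0,0,0])

```text
clock: 52.3
tool_pos: [650.2, 66.6, 85.5]
tcp_rot: [-2.314, -2.125, 0.0]
force: [0.3, -2.3, -0.2]
opening: 12.9
finger_force: 42.0
```

>>> step_arm(targets=[-0.3,0,1.5,0,0,-0.3,0,1.5,0,0,0,0,0,0,0])

```text
clock: 52.6
tool_pos: [650.2, 66.1, 82.5]
tcp_rot: [-2.314, -2.125, 0.0]
force: [-0.2, -1.6, 0.9]
opening: 12.9
finger_force: 41.9
```

>>> step_arm(targets=[-0.2,0,1,0,0,0,0,0,0,0,0,0,0,0,0])

```text
clock: 52.9
tool_pos: [650.3, 66.0, 81.8]
tcp_rot: [-2.314, -2.125, 0.0]
force: [0.1, -2.1, -0.9]
opening: 13.2
finger_force: 41.9
```

>>> step_arm(targets=[0,0,1,0,0,0,0,0,0,0,0,0,0,0,0])

```text
clock: 53.2
tool_pos: [650.4, 65.9, 81.6]
tcp_rot: [2.314, 2.125, 0.0]
force: [-3.0, -2.5, 5.6]
opening: 13.1
finger_force: 42.6
```

>>> step_arm(targets=[0,0,1,0,0,0,0,0,0,0])

```text
clock: 53.4
tool_pos: [650.4, 65.9, 81.5]
tcp_rot: [2.314, 2.125, 0.0]
force: [-5.1, -1.5, 14.2]
opening: 12.9
finger_force: 43.6
```

>>> step_arm(targets=[0,0,-2,0,0,0,0,0,0,40,0,0,0,0,40,0,0,0,0,40,0,0,-30,0,40,0,0,-40,0,0,0,0,-20,0,0,0,0,0,0,0,0,0,0,0,0])

```text
clock: 54.3
tool_pos: [650.1, 65.9, 171.6]
tcp_rot: [2.314, 2.125, -0.0]
force: [-0.3, 1.1, -0.3]
opening: -0.0
finger_force: 0.0
```

```bash
python3 - <<'E'
from h import *
print(loc(),manip.read_state()['opening'])
s=cam('scene'); save(s,'pics/s14.png'); a=load('pics/s6.png')  # compare nose region with start picture
s0=load('pics/scene0.png')
def q(c,y,z): return c['pixels'][tuple(proj(c,cad(0,y,z))[0].round().astype(int)[::-1])].tolist()
for y in(-145,-130,-110,-90,-60,60,90,110): print(y,q(s0,y,80),q(s,y,80))
w=cam('wrist'); save(w,'pics/w15.png')
f=plan(cad(.5,-172,rx()[0][2]),YAW)
E
```

```text
[  0.8  -5.8 171.6] -0.025789737835926613
-145 [141, 228, 248] [144, 230, 247]
-130 [141, 227, 247] [143, 229, 247]
-110 [143, 229, 247] [144, 230, 247]
-90 [145, 230, 247] [144, 230, 247]
-60 [149, 234, 248] [149, 234, 248]
60 [147, 232, 248] [148, 233, 247]
90 [149, 234, 248] [149, 234, 248]
110 [127, 211, 245] [128, 215, 245]
n 4 row [-41.5    0.14  -0.  ] twist -0.0001
```

>>> step_arm(targets=[-41.5,0,0,0,0,-41.5,0,0,0,0,-41.5,0,0,0,0,-41.5,0,0,0,0,0,0,0,0,0,0,0,30,0,0,0,0,30,0,0,0,0,15,0,0,0,0,8,0,0,0,0,0,0,0,0,0,0,0,0])

```text
clock: 55.5
tool_pos: [636.9, -99.3, 89.5]
tcp_rot: [2.313, 2.125, 0.001]
force: [-0.0, -0.4, 0.9]
opening: 0.2
finger_force: 0.0
```

```bash
python3 - <<'E'
from h import *
print(loc()); a=load('pics/scene0.png')['pixels'].astype(int); c=load('pics/s14.png'); b=c['pixels'].astype(int)
u,v=proj(c,cad(0,-130,80))[0].astype(int); d=np.abs(a-b).max(2)[v-8:v+9,u-10:u+11]; print(np.round(d.mean(),1)); print((d>40).astype(int).sum(), proj(c,cad(0,-130,80))-proj(c,cad(0,-130,94)))
E
```

```text
[   1.6 -171.6   89.5]
11.5
29 [[-0.0290344   3.34845955]]
```

>>> step_arm(targets=[0,0,4,0,0,0,0,4,0,0,0,0,2,0,0,0,0,0,0,0,0,0,0,0,0])

```text
clock: 56.0
tool_pos: [636.2, -99.4, 78.9]
tcp_rot: [-2.314, -2.125, -0.0]
force: [0.6, -0.0, 0.2]
opening: -0.1
finger_force: 0.3
```

Soft at 79 (2 mm in), so the bolt is still IN, as expected. Now a full click.

>>> step_arm(targets=[0,0,3,0,0,0,0,2.5,0,0,0,0,2,0,0,0,0,1,0,0,0,0,0,0,0])

```text
clock: 56.5
tool_pos: [636.5, -99.5, 70.7]
tcp_rot: [2.313, 2.125, 0.001]
force: [-0.9, -0.5, 5.5]
opening: 0.3
finger_force: 2.8
```

>>> step_arm(targets=[0,0,1,0,0,0,0,0.5,0,0,0,0,0,0,0])

```text
clock: 56.8
tool_pos: [636.5, -99.6, 69.4]
tcp_rot: [2.313, 2.125, 0.001]
force: [-0.8, 0.2, 5.2]
opening: -0.0
finger_force: 2.9
```

>>> step_arm(targets=[0,0,0.5,0,0,0,0,0.5,0,0,0,0,0,0,0])

```text
clock: 57.1
tool_pos: [636.6, -99.5, 68.9]
tcp_rot: [2.313, 2.125, 0.001]
force: [-2.5, 0.5, 10.4]
opening: 0.1
finger_force: 5.2
```

>>> step_arm(targets=[0,0,0.5,0,0,0,0,0.5,0,0,0,0,0,0,0])

```text
clock: 57.4
tool_pos: [636.7, -99.6, 68.7]
tcp_rot: [2.313, 2.124, 0.001]
force: [-4.7, 0.5, 16.6]
opening: -0.0
finger_force: 8.1
```

Hard stop at 68.7 (16.6 N). I let go, then feel the cap again gently.

>>> step_arm(targets=[0,0,-8,0,0,0,0,-10,0,0,0,0,0,0,0,0,0,0,0,0,0,0,0,0,0])

```text
clock: 57.9
tool_pos: [635.8, -99.4, 84.3]
tcp_rot: [-2.313, -2.124, 0.001]
force: [-0.1, -0.0, -0.3]
opening: -0.1
finger_force: 0.0
```

>>> step_arm(targets=[0,0,3,0,0,0,0,2.5,0,0,0,0,0,0,0,0,0,0,0,0])

```text
clock: 58.3
tool_pos: [636.1, -99.5, 79.3]
tcp_rot: [-2.314, -2.125, 0.0]
force: [-0.6, 0.1, 4.3]
opening: 0.1
finger_force: 2.0
```

>>> step_arm(targets=[0,0,1,0,0,0,0,0,0,0,0,0,0,0,0])

```text
clock: 58.6
tool_pos: [636.1, -99.4, 78.4]
tcp_rot: [-2.314, -2.125, 0.0]
force: [-1.6, -0.3, 5.6]
opening: -0.1
finger_force: 2.1
```

Firm at once (4 N within 2 mm), so the bolt is OUT. I retract and do a final numeric check of cups and bar.

>>> step_arm(targets=[0,0,-20,0,0,0,0,-40,0,0,0,0,-45,0,0,0,0,-45,0,0,0,-40,0,0,0,0,-40,0,0,0,0,-40,0,0,0,0,-40,0,0,0,0,0,0,0,0,0,0,0,0,0])

```text
clock: 59.6
tool_pos: [476.7, -85.9, 228.6]
tcp_rot: [2.313, 2.124, 0.001]
force: [0.4, 1.0, 0.1]
opening: -0.0
finger_force: 0.0
```

```bash
python3 - <<'E'
from h import *
tp=cam('top'); save(tp,'pics/t20.png'); s=cam('scene'); save(s,'pics/s20.png')
Q=Rn.from_euler('z',-CY).as_matrix()[:2,:2]
m=(tp['pixels'].min(2)>150).astype(np.uint8); N,l,st,ce=cv2.connectedComponentsWithStats(m)
for i in range(1,N):
    q=Q@(onz(tp,ce[i],60)[:2]-CP)
    if 6<st[i,4]<300 and abs(q[0])<60 and abs(q[1])<260: print(st[i].tolist(),q.round(0))
# what changed against the start, in both views
for n,c in(('top',tp),('scene',s)):
    d=(cv2.absdiff(c['pixels'],load(f'pics/{n}0.png')['pixels']).max(2)>45).astype(np.uint8)
    N,l,st,ce=cv2.connectedComponentsWithStats(d)
    print(n,[(st[i].tolist(),onz(c,ce[i],60)[:2].round(0).tolist()) for i in range(1,N) if st[i,4]>15])
print(rx()[0])
E
```

```text
[233, 173, 7, 3, 14] [ 19. -28.]
[262, 173, 9, 4, 22] [  26. -137.]
[248, 175, 8, 3, 16] [ 17. -84.]
[213, 179, 13, 9, 80] [-14.  29.]
[231, 181, 11, 7, 59] [-15. -30.]
[245, 181, 14, 9, 75] [-15. -84.]
[204, 184, 8, 2, 9] [-27.  71.]
[188, 186, 9, 4, 26] [-40. 125.]
[263, 192, 13, 3, 28] [ -39. -151.]
top [([214, 179, 10, 7, 50], [639.0, 105.0]), ([293, 178, 14, 14, 151], [627.0, -184.0]), ([231, 181, 8, 4, 23], [636.0, 48.0]), ([327, 180, 15, 14, 163], [619.0, -307.0]), ([246, 182, 9, 4, 22], [632.0, -8.0]), ([211, 199, 110, 185, 11106], [219.0, -96.0]), ([398, 200, 6, 20, 57], [530.0, -547.0]), ([403, 201, 8, 22, 66], [530.0, -567.0]), ([329, 241, 16, 13, 169], [405.0, -310.0]), ([436, 326, 76, 58, 2445], [15.0, -825.0]), ([247, 332, 33, 8, 150], [110.0, -56.0]), ([315, 362, 52, 22, 355], [-29.0, -298.0]), ([196, 367, 14, 8, 43], [-3.0, 161.0])]
scene [([34, 0, 8, 10, 32], [-1009.0, 530.0]), ([40, 0, 14, 14, 115], [-943.0, 533.0]), ([47, 0, 77, 65, 1655], [-594.0, 463.0]), ([76, 0, 11, 16, 100], [-771.0, 605.0]), ([86, 0, 6, 16, 28], [-738.0, 622.0]), ([113, 0, 115, 151, 7074], [-50.0, 486.0]), ([81, 15, 10, 7, 42], [-652.0, 519.0]), ([46, 33, 10, 17, 83], [-633.0, 290.0]), ([110, 44, 36, 46, 877], [-172.0, 295.0]), ([46, 51, 29, 40, 387], [-418.0, 146.0]), ([76, 76, 12, 13, 67], [-276.0, 130.0]), ([275, 171, 29, 42, 273], [662.0, 25.0]), ([132, 238, 19, 22, 314], [422.0, -328.0]), ([232, 238, 17, 23, 311], [640.0, -204.0]), ([202, 274, 18, 23, 338], [633.0, -324.0]), ([111, 349, 19, 35, 138], [575.0, -575.0])]
[478.158448   -86.10811878 228.63855106]
```

```bash
python3 -c "
from h import *
print(manip.sign_off())"
```

```text
the job is handed in; nothing more can be done
None
```

The job is handed in at about 60 s: three white cups (all I found) stand in bays 1–3 and the bar is hooked and seated. After one click the cap felt firm (bolt out), and nothing else I could see in the images had moved.

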